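# Retighten the phone-stand clamp with its hex key

## Robot

A 6-joint arm with a two-finger parallel gripper is mounted at the origin on the work surface. World frame = base frame: x ahead of the robot, y to its left, z up, the work surface at z = 0. Lengths are in mm, angles in rad, forces in N, time in s.
With the tool pointing down it reaches from about 375 to 975 mm from the base axis. Payload 3.8 kg.
Tool frame: the origin (TCP) lies at the very end of the fingers, on their centre line; the grasp point (between the pads) lies 19 mm behind it; z points along the fingers, y is the direction in which the jaws open and shut (so a half turn about z gives the same grasp; the last joint's range is limited). The gripper opens to 85 mm and grips with 20 to 120 N. Pads are 22 mm wide; open, the fingers measure 114 mm over their backs; the gripper's body (76 mm by 85 mm) begins 54 mm behind the grasp point. The pads swing forward as they close: fully open they stand 13 mm farther back than shut.
Start: joints at [-1.28, 0.264, 1.604, -0, 1.274, -0.037], TCP at [217.318, -639.055, 231.28] pointing down, gripper open.
Joint ranges: [-2.63, 2.63], [-0.94, 2.18], [0.31, 2.57], [-1.31, 4.45], [0, 2.66], [-2.55, 2.55]. Speed limits (rad/s): [2.57, 2.57, 3.14, 3.14, 3.14, 3.14].

## Interface

Orientations are given as a 3x3 rotation matrix whose columns are the frame's x, y, z axes.
In Python, from rig import r gives the robot as it stands.
- The arm moves only by the tool move_arm, never from a script. Its argument "increments" is one flat list of numbers, 5 for each row, row after row: the shift along the tool's x, y, z normalised to -1 to 1, where 1 is 40 cm, then the turn about the tool's z normalised to -1 to 1, where 1 is 360 degrees, then the gripper command: -1 is fully open, 1 is shut, values between are in proportion. A call has 1 to 10 rows; each row is the pose to reach, as a shift and turn from the pose commanded when the call began, along the tool's axes at that moment, turning the shorter way round; what a row does not reach only later rows make up. A row lasts 1/10 s, in which the tool goes at most 50 mm and 8.59 degrees, less where a joint would pass 70% of its speed; a pose out of reach is approached as far as the arm can. A call with a number of a shift or a turn outside -1 to 1 is refused whole. A call with a gripper value outside its range is refused whole. The fingers move at their own pace and stop on an object; "newtons" is the grip in N (left out, the last holds). Time passes only in rows, so rows that repeat a pose let the fingers close. It gives the time, the measured TCP pose, the force and the opening at its end, in the units of the state.
- r.state(): the state, without advancing time (a new reading comes with each control period).
- r.camera(name): name is "scene" or "top" or "wrist"; returns a dict with "pixels" (480x640x3 uint8, blue, green, red), "depth" (480x640 float32, mm along the optical axis (not along the pixel's ray), 0 where there is no reading), "fx", "fy", "cx", "cy" (pixels), "R" (3x3) and "t" (3): a world point X has camera coordinates R X + t. Camera axes: x right, y down, z forward; pixel columns grow to the right and rows downward; lengths in mm; the calibration is good to about 2 mm. A picture is of the moment at which its call begins.
- r.job_done(): hands the job in, once; it reports no verdict.
The state is a dict: "time_s": time; "joint_pos": joint angles; "dq": joint speeds; "joint_efforts": joint torques, N m; "ee_pos": TCP position; "tool_rot": TCP orientation; "contact_force": force on the tool from outside, world axes, zero at the start; "ft_torque": the same for the moment, N m; "opening": opening from 0.0 (shut) to 1.0 (fully open).
Only numpy, scipy, OpenCV 4.12 (cv2) and the standard library are available. Lean on these libraries where they do the work, as an engineer would, in place of code of your own. Each camera call takes 0.05 s, during which the arm holds its last target.

## Task

The clamp that holds the phone stand on the edge of the bench has worked loose. Take the hex key out of its wooden block, feel it fully into the clamp's slanted hex socket, turn the screw clockwise until it stops tight, then put the key back upright in its block, fully home. Leave the bowl, bell, torch and shoehorn where they are.

Things in the scene. Friction and masses are not known exactly. Their poses are not given: they have to be found in the camera images.
- key_mid (a point): Centre of the black square head (24 x 24 mm, 32 mm tall) of the loose steel hex key, 84 mm long, 110 g. z runs from the nose to the top of the head, x and y square to the head's side faces, so it can be regripped every quarter turn. This point is 68 mm above the nose, 44 mm above the flange's underside. At first the key stands upright in its block, at any yaw.
- key_nose (a point): Nose end of the same key, on its axis, axes as key_mid. Above it: a hexagon 14 mm across flats, 24 mm long, flats facing +x, -x and every 60 degrees (its first 5 mm a round cone from 9 mm diameter); a round flange 28 mm across, 4 mm thick; a round 14 mm shank, 24 mm long; then the head.
- socket (a point): Centre of the mouth of the clamp screw's hex socket, 85 mm above the bench. z points out along the screw axis, slanting 30 degrees from vertical towards the robot's side; the key goes in along -z. Hexagon 15.5 mm across flats, 26 mm deep, flats facing +x, -x and every 60 degrees; the frame turns with the screw. Key fully in: flange on the mouth face, key_mid 44 mm out along z; let go, it stays there.
- clamp: Steel clamp fixed on the bench's far edge, holding a black plastic phone stand. Origin on the bench top, x away from the robot. The socket is at x -12 mm, y 0, in a round collar 42 mm across, flush with it. The stand's cradle rises to 200 mm height at x 60 to 125 mm, y 48 to 122 mm; nothing stands on the robot's side.
- screw (a joint): Angle of the clamp screw in rad; it grows as the screw turns clockwise, seen looking into the socket. 4.4 is the firm stop, tight; it starts between 0.4 and 2.0. It turns stiffly (about 0.12 N m) and stays where it is left. The steel pad below it moves down onto the stand's foot as it tightens.
- holder_hole0 (a point): Mouth of the hole in the fixed wooden key block (56 x 56 mm, 40 mm high), centre of its top face; z is up. The hole is round, 20 mm across, 30 mm deep. Key fully home: upright, flange lying on the top face, key_mid 44 mm above this point.
- bowl: Bystander: white ceramic bowl, 104 mm across, 42 mm high, loose; origin under its centre.
- bell: Bystander: chrome bike bell, 54 mm dome, 41 mm high, loose; origin under its centre.
- torch: Bystander: red torch lying along its x axis, 111 mm long, 33 mm thick, loose; origin under its middle.
- shoehorn: Bystander: flat wooden shoehorn lying along its x axis from -100 to +104 mm, 38 mm wide, 10 mm thick, loose; origin on its underside.
Things that resemble listed ones, but are neither listed nor needed, are in the scene too. What is shaped like the part that bears key_mid but pink is not meant. Of the things shaped like the part that bears holder_hole0, the wooden one is meant.

How it is judged:
By the outcome, as a careful person would: the job done as asked, in the order asked, and still so for the second after the job is handed in, with the robot touching nothing.
It also fails if it takes over 62 s, if anything falls off the work surface, if the arm or the gripper's body presses on something with over 40 N, if the wrist force passes 120 N, or if a joint passes its speed limit or range.

## Working session

There is one attempt and no reset: what is moved stays moved. The work goes in short steps, Python scripts to look and compute and a tool call to move; the robot and the scene stay as the last step left them, time stands still between calls to the robot, and variables do not carry over. Pictures are saved under pics/ and viewed, and the job is handed in when it is done.

Besides the shell and the picture viewer there is one more tool, called after "Request:" by a JSON object that holds its "method" and its "body", one argument or row to a line. move_arm: Moves the arm, as the interface text tells. Its arguments: {"type":"object","properties":{"increments":{"type":"array","items":{"type":"number"}},"newtons":{"type":"number"}},"required":["increments"]}

```bash
ls -la; mkdir -p pics; cat > h.py <<'E'
from rig import r
import numpy as np, cv2
def snap(n,f):
    c=r.camera(n); cv2.imwrite('pics/'+f+'.png',c['pixels']); np.savez('pics/'+f+'.npz',**c); return c
def load(f): return dict(np.load('pics/'+f+'.npz'))
def world(c,u,v,d=None):
    d=c['depth'][int(round(v)),int(round(u))] if d is None else d
    p=np.array([(u-c['cx'])/c['fx']*d,(v-c['cy'])/c['fy']*d,d]); return c['R'].T@(p-c['t'])
def plane(c,u,v,z):
    o=-c['R'].T@c['t']; w=c['R'].T@np.array([(u-c['cx'])/c['fx'],(v-c['cy'])/c['fy'],1]); return o+w*(z-o[2])/w[2]
def proj(c,X):
    p=c['R']@np.array(X,float)+c['t']; return np.array([c['fx']*p[0]/p[2]+c['cx'],c['fy']*p[1]/p[2]+c['cy']])
def crop(c,u0,u1,v0,v1,f,s=None):
    a=c['pixels'][v0:v1,u0:u1]; s=s or min(800/(u1-u0),600/(v1-v0)); cv2.imwrite('pics/'+f+'.png',cv2.resize(a,None,fx=s,fy=s,interpolation=cv2.INTER_CUBIC))
E
python3 - <<'E'
from h import *
np.set_printoptions(precision=3,suppress=True)
print(r.state())
for n in ['scene','top','wrist']:
    c=snap(n,n+'0'); print(n,c['fx'],c['R'],c['t'])
print([x for x in dir(r) if x[0]!='_'])
E
```

```text
total 12
drwxr-xr-x  3 agent agent 4096 Dec  6 09:50 .
drwxr-xr-x 23 root  root  4096 Dec  6 09:50 ..
drwxr-xr-x  2 agent agent 4096 Dec  6 09:50 pics
{'time_s': 0.0, 'joint_pos': array([-1.28 ,  0.265,  1.605,  0.   ,  1.274, -0.037]), 'dq': array([ 0.001,  0.   ,  0.001,  0.001, -0.001,  0.   ]), 'joint_efforts': array([  0.002, -51.511, -36.731,  -0.   ,   0.013,   0.   ]), 'ee_pos': array([ 217.114, -638.349,  229.952]), 'tool_rot': array([[ 0.947,  0.322, -0.001],
       [ 0.322, -0.947,  0.002],
       [ 0.   , -0.002, -1.   ]]), 'contact_force': array([0.477, 0.571, 0.356]), 'ft_torque': array([-0.021,  0.021,  0.024]), 'opening': 1.0017766296083923}
scene 436.9795490328804 [[ 0.546  0.838  0.005]
 [ 0.59  -0.38  -0.713]
 [-0.595  0.392 -0.702]] [-280.356 -199.19  1267.137]
top 450.1649440767309 [[ 0.017 -1.    -0.004]
 [-0.997 -0.016 -0.076]
 [ 0.075  0.005 -0.997]] [  18.403  467.306 1049.548]
wrist 400.48041510094413 [[ 0.323 -0.946 -0.002]
 [-0.908 -0.311  0.281]
 [-0.266 -0.089 -0.96 ]] [-674.28   -36.888  378.697]
['Unreachable', 'camera', 'job_done', 'state']
```

View pics/scene0.png

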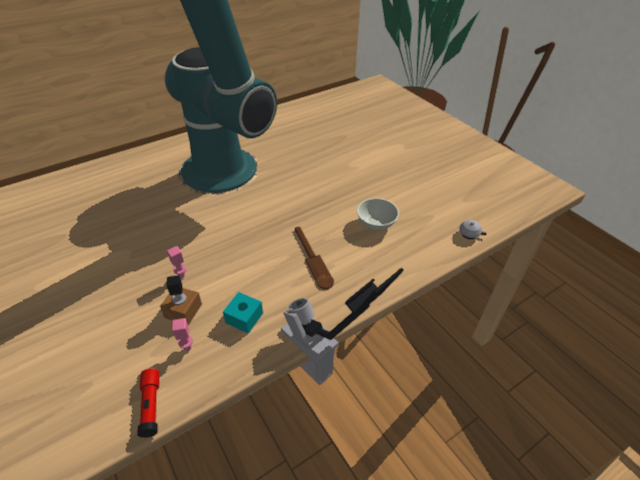

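View pics/top0.png

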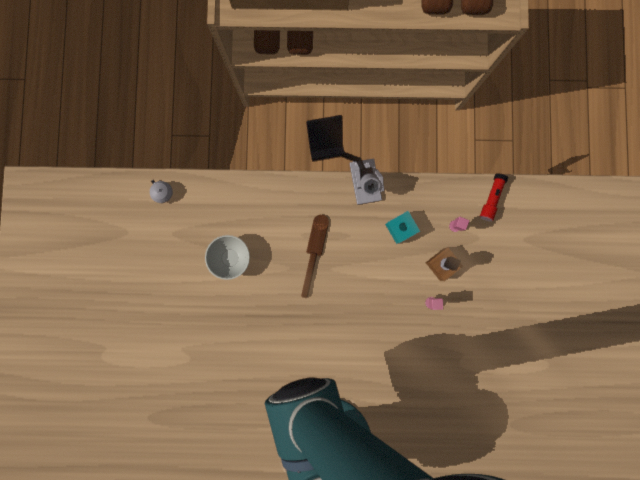

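View pics/wrist0.png

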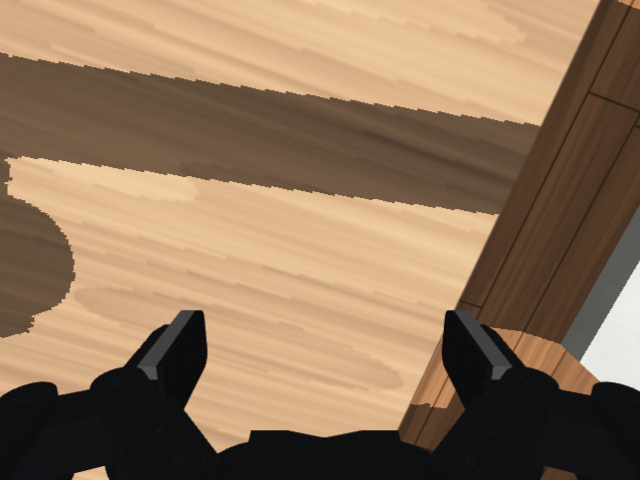

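```bash
python3 - <<'E'
from h import *
np.set_printoptions(precision=1,suppress=True)
c=load('top0'); s=load('scene0')
for n,u,v in [('head',452,264),('blockcorner',440,275),('socket',370,186),('teal',403,228),('clamp flat',362,172)]: print(n,world(c,u,v))
for n,u,v in [('head',174,285),('block',180,308),('socket',297,310),('collar',300,304)]: print(n,world(s,u,v))
a=c['pixels'][150:320,300:520]; b=s['pixels'][230:400,140:360]
cv2.imwrite('pics/c1.png',np.hstack([cv2.resize(a,(400,309),interpolation=2),cv2.resize(b,(400,309),interpolation=2)]))
E
```

```text
head [ 418.1 -268.   100.1]
blockcorner [ 394.2 -257.3   42.3]
socket [595.6 -92.8  59. ]
teal [ 505.  -177.7   11.3]
clamp flat [628.  -74.2  59. ]
head [ 433.9 -272.8   96.6]
block [ 442.1 -277.4   36.1]
socket [ 606.1 -103.1   88.6]
collar [589.7 -86.8  76.5]
```

View pics/c1.png

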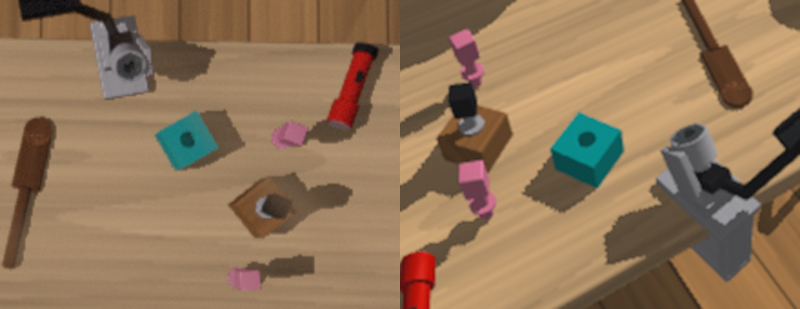

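```bash
cat > p.py <<'E'
import json,sys,os
import numpy as np
F='cmd.json'
if not os.path.exists(F):
    json.dump(dict(p=[217.318,-639.055,231.28],yaw=18.78),open(F,'w'))
def cur(): d=json.load(open(F)); return np.array(d['p']),d['yaw']
def axes(y):
    c,s=np.cos(np.radians(y)),np.sin(np.radians(y)); return np.array([[c,s,0],[s,-c,0],[0,0,-1]]).T
def inc(p,yaw=None,base=None):
    p0,y0=base or cur(); yaw=y0 if yaw is None else yaw
    d=axes(y0).T@(np.array(p,float)-p0)/400; t=-((yaw-y0+180)%360-180)/360
    return [round(float(x),4) for x in d]+[round(t,4)]
def sent(row):
    p0,y0=cur(); p=p0+axes(y0)@np.array(row[:3])*400; y=y0-row[3]*360
    json.dump(dict(p=p.tolist(),yaw=y),open(F,'w'))
def go(p,yaw=None):
    i=inc(p,yaw); print('ROW',i, 'dist',400*np.linalg.norm(i[:3])); sent(i); print('cmd',cur())
E
python3 - <<'E'
from p import *; from h import *
c=load('wrist0'); o=-c['R'].T@c['t']; print(axes(18.78).T@(o-np.array([217.1,-638.3,230])), axes(18.78).T@c['R'].T)
go([420,-270,260])
E
```

```text
[  71.70368473    0.77975551 -142.37718328] [[ 0.00129567 -0.95980565 -0.2806625 ]
 [ 0.99999685  0.00184743 -0.00170136]
 [ 0.00215148 -0.28065941  0.95980501]]
ROW [0.7768, -0.7104, -0.0718, -0.0] dist 422.04106719607273
cmd (array([ 420.01467796, -269.99148143,  260.        ]), 18.78)
```

Request:
{"method": "move_arm", "body": {
  "increments": [0.7768, -0.7104, -0.0718, 0, -1, 0.7768, -0.7104, -0.0718, 0, -1, 0.7768, -0.7104, -0.0718, 0, -1, 0.7768, -0.7104, -0.0718, 0, -1, 0.7768, -0.7104, -0.0718, 0, -1, 0.7768, -0.7104, -0.0718, 0, -1, 0.7768, -0.7104, -0.0718, 0, -1, 0.7768, -0.7104, -0.0718, 0, -1, 0.7768, -0.7104, -0.0718, 0, -1, 0.7768, -0.7104, -0.0718, 0, -1]
}}

```text
time_s: 1.15
ee_pos: [421.2, -267.3, 260.2]
tool_rot: [[0.945, 0.326, 0.001], [0.326, -0.945, 0.001], [0.001, -0.0, -1.0]]
contact_force: [-0.4, -0.1, -0.1]
opening: 1.0
```

```bash
python3 - <<'E'
from h import *
c=snap('wrist','w1'); print(r.state()['ee_pos'])
E
```

```text
[ 420.42464436 -268.81635667  260.00580358]
```

View pics/w1.png

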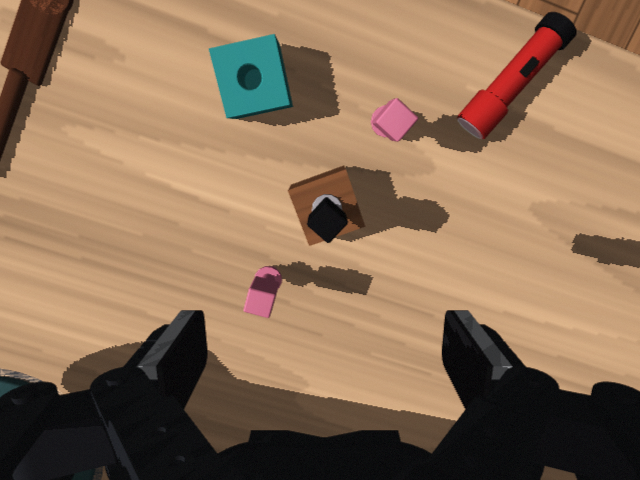

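```bash
python3 - <<'E'
from h import *
np.set_printoptions(precision=1,suppress=True)
c=load('w1'); crop(c,270,390,150,260,'c2')
a=c['pixels'].astype(int)
D=c['depth']; o=-c['R'].T@c['t']
vv,uu=np.mgrid[0:480,0:640]
P=np.stack([(uu-c['cx'])/c['fx']*D,(vv-c['cy'])/c['fy']*D,D],-1)-c['t']; W=P@c['R']
for lo,hi in [(94,106),(36,44)]:
    m=(W[...,2]>lo)&(W[...,2]<hi)&(uu>270)&(uu<390)&(vv>150)&(vv<260)
    m=m.astype(np.uint8); cs,_=cv2.findContours(m,0,2); k=max(cs,key=cv2.contourArea)
    rp=cv2.minAreaRect(k); print(m.sum(),rp,np.median(W[...,2][m>0]))
    z=(lo+hi)/2
    q=np.array([plane(c,u,v,z) for u,v in cv2.boxPoints(rp)]); print(q,q.mean(0)); e=q-np.roll(q,1,0); print(np.linalg.norm(e,axis=1),np.degrees(np.arctan2(e[:,1],e[:,0])))
m=(a.sum(2)<70)&(uu>270)&(uu<390)&(vv>150)&(vv<260); m=m.astype(np.uint8); print('dark',m.sum(),cv2.minAreaRect(np.argwhere(m)[:,::-1].astype(np.float32)))
E
```

```text
938 ((327.3377380371094, 222.26791381835938), (30.960474014282227, 30.899044036865234), 42.51044845581055) 99.54027947606407
[[ 416.5 -254.1  100. ]
 [ 438.6 -263.5  100. ]
 [ 429.  -285.6  100. ]
 [ 406.3 -276.4  100. ]] [ 422.6 -269.9  100. ]
[24.5 24.1 24.1 24.4] [  65.5  -23.1 -113.6  157.9]
2486 ((326.5784912109375, 207.4723358154297), (60.62873077392578, 61.793601989746094), 70.55996704101562) 39.717857420472875
[[ 426.8 -230.5   40. ]
 [ 461.4 -274.1   40. ]
 [ 418.2 -309.8   40. ]
 [ 381.4 -264.9   40. ]] [ 422.  -269.8   40. ]
[56.9 55.7 56.1 58. ] [  37.2  -51.6 -140.5  129.3]
dark 1058 ((327.0044250488281, 219.56637573242188), (33.113372802734375, 33.96002197265625), 41.18592834472656)
```

View pics/c2.png

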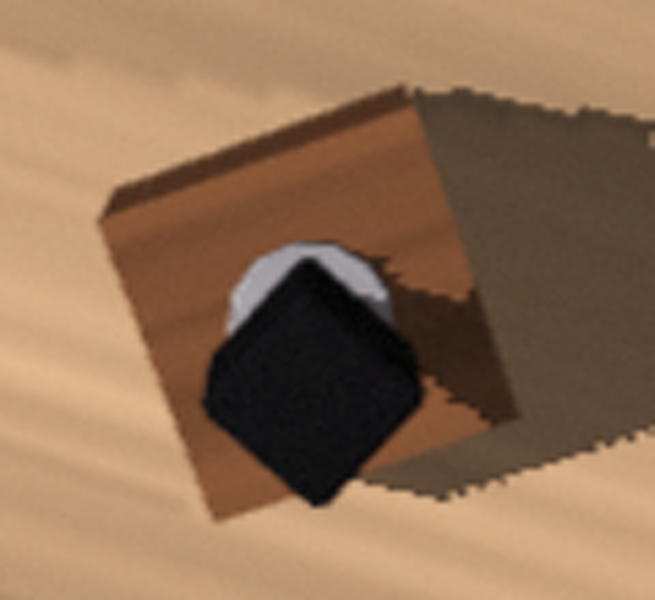

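```bash
python3 - <<'E'
from p import *
go([596,-92,195],18.78+84)
go([596,-92,195],189)
E
```

```text
ROW [0.5598, -0.2796, 0.1625, -0.2333] dist 258.5988244366165
cmd (array([596.00832015, -92.01791622, 195.        ]), 102.768)
ROW [0.0, -0.0, 0.0, -0.2395] dist 0.0
cmd (array([596.00832015, -92.01791622, 195.        ]), 188.988)
```

Request:
{"method": "move_arm", "body": {
  "increments": [0.5598, -0.2796, 0.1625, -0.2333, -1, 0.5598, -0.2796, 0.1625, -0.2333, -1, 0.5598, -0.2796, 0.1625, -0.2333, -1, 0.5598, -0.2796, 0.1625, -0.2333, -1, 0.5598, -0.2796, 0.1625, -0.2333, -1, 0.5598, -0.2796, 0.1625, -0.2333, -1, 0.5598, -0.2796, 0.1625, -0.2333, -1, 0.5598, -0.2796, 0.1625, -0.2333, -1, 0.5598, -0.2796, 0.1625, -0.2333, -1, 0.5598, -0.2796, 0.1625, -0.2333, -1]
}}

```text
time_s: 2.2
ee_pos: [595.7, -93.8, 194.2]
tool_rot: [[-0.225, 0.974, -0.001], [0.974, 0.225, -0.0], [-0.0, -0.001, -1.0]]
contact_force: [-1.1, -0.5, 0.6]
opening: 1.0
```

Request:
{"method": "move_arm", "body": {
  "increments": [0, 0, 0, -0.238, -1, 0, 0, 0, -0.238, -1, 0, 0, 0, -0.238, -1, 0, 0, 0, -0.238, -1, 0, 0, 0, -0.238, -1, 0, 0, 0, -0.238, -1, 0, 0, 0, -0.238, -1, 0, 0, 0, -0.238, -1, 0, 0, 0, -0.238, -1, 0, 0, 0, -0.238, -1]
}}

```text
time_s: 3.2
ee_pos: [595.6, -94.0, 194.4]
tool_rot: [[-0.989, -0.151, -0.001], [-0.151, 0.989, -0.0], [0.001, -0.0, -1.0]]
contact_force: [0.0, 0.9, 0.0]
opening: 1.001
```

```bash
python3 - <<'E'
from h import *; import json
json.dump(dict(p=[596.008,-92.018,195.0],yaw=102.768+0.238*360),open('cmd.json','w'))
c=snap('wrist','w2'); s=r.state(); print(s['time_s'],s['ee_pos'],s['tool_rot'],s['joint_pos'])
E
```

```text
3.25 [595.64962442 -93.94644167 194.389399  ] [[-9.87711209e-01 -1.56286931e-01 -9.81579661e-04]
 [-1.56286518e-01  9.87711643e-01 -4.84198767e-04]
 [ 1.04519160e-03 -3.24840882e-04 -9.99999401e-01]] [-1.97351670e-01  1.55388580e-01  1.80346723e+00 -7.20605788e-04
  1.18360453e+00 -1.92480571e+00]
```

View pics/w2.png

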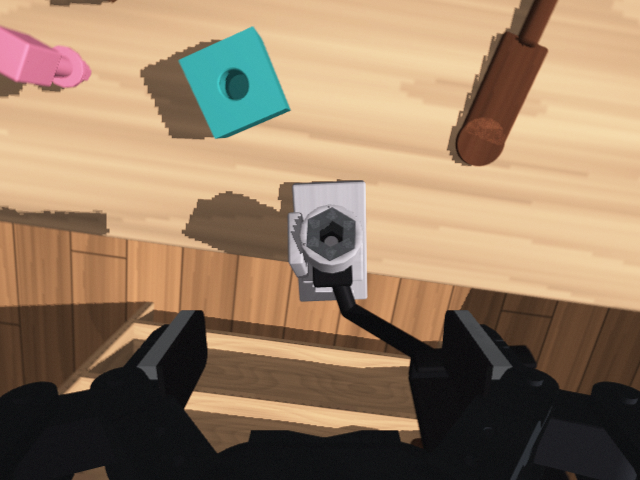

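```bash
python3 - <<'E'
from h import *
c=load('w2'); crop(c,280,380,170,310,'c3',4.2)
for u,v in [(310,240),(355,240),(331,212),(331,262),(345,195),(310,195)]: print(u,v,world(c,u,v))
E
```

```text
310 240 [ 596.56755176 -103.31271933   87.07599858]
355 240 [592.27842227 -74.44384499  86.49858346]
331 212 [578.00513573 -92.35511632  78.46640929]
331 262 [607.1013961  -87.97758118  93.78048191]
345 195 [575.73344411 -80.06898779  12.16459386]
310 195 [ 580.24858846 -108.27957633   11.17364687]
```

View pics/c3.png

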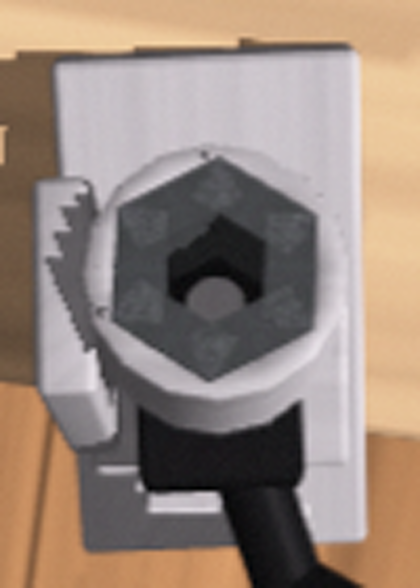

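```bash
python3 - <<'E'
from h import *
np.set_printoptions(precision=2,suppress=True)
c=load('w2'); D=c['depth']
vv,uu=np.mgrid[0:480,0:640]
W=(np.stack([(uu-c['cx'])/c['fx']*D,(vv-c['cy'])/c['fy']*D,D],-1)-c['t'])@c['R']
g=cv2.cvtColor(c['pixels'],cv2.COLOR_BGR2GRAY)
G=cv2.resize(g[200:270,300:365],None,fx=8,fy=8,interpolation=2)
m=(G<120).astype(np.uint8)
cs,_=cv2.findContours(m,0,2)
def cont(x): return cv2.pointPolygonTest(x,(31*8.,24*8.),True)
for k in sorted(cs,key=cv2.contourArea)[-3:]: print(cv2.contourArea(k),cv2.boundingRect(k))
def outl(m):
    cs,h=cv2.findContours(m,0,2)
    return max(cs,key=cv2.contourArea)
# plane from depth ring
mu=(np.hypot(uu-331.5,vv-236)<24)&(np.hypot(uu-331.5,vv-234)>14)&(W[...,2]>70)
X=W[mu]; 
for _ in range(5):
    m0=X.mean(0); n=np.linalg.svd(X-m0)[2][2]; n*=np.sign(n[2]); d=(X-m0)@n; X=X[abs(d)<max(1.0,1.5*d.std())] 
print('plane',len(X),m0,n,'tilt',np.degrees(np.arccos(n[2])),'dir',np.degrees(np.arctan2(n[1],n[0])),d.std())
np.savez('plane.npz',m0=m0,n=n)
v=g[170:310,280:380]
for th in (30,45,60,80,100,120,140):
    m=(G<th).astype(np.uint8)
    k,n_,st,ce=cv2.connectedComponentsWithStats(m)
    # comp nearest centre with area
    best=[(i,st[i],ce[i]) for i in range(1,k) if st[i,4]>300]
    print(th,[(b[1].tolist(),np.round(b[2]/8+[300,200],1).tolist()) for b in best])
E
```

```text
2215.5 (0, 114, 31, 156)
17463.0 (0, 298, 265, 262)
124881.0 (51, 59, 395, 429)
plane 952 [592.94 -89.76  86.07] [-0.49 -0.1   0.87] tilt 29.923595450403763 dir -168.5956083578677 0.5003880030105793
30 [([162, 177, 177, 159, 14881], [332.0, 232.7]), ([374, 537, 31, 23, 388], [349.2, 268.9]), ([105, 540, 30, 20, 343], [314.4, 269.0])]
45 [([159, 170, 186, 169, 19369], [332.1, 232.2]), ([371, 533, 38, 27, 606], [349.3, 268.7]), ([102, 535, 39, 25, 598], [314.6, 268.8])]
60 [([155, 165, 194, 179, 21854], [332.1, 232.2]), ([100, 531, 46, 29, 860], [314.6, 268.6]), ([368, 531, 43, 29, 751], [349.3, 268.6])]
80 [([57, 69, 381, 415, 88294], [331.4, 234.0]), ([12, 389, 168, 171, 9347], [312.0, 262.5]), ([365, 529, 48, 31, 908], [349.3, 268.5])]
100 [([54, 62, 389, 424, 122455], [331.2, 234.2]), ([0, 124, 27, 119, 1619], [301.1, 221.5]), ([0, 319, 227, 241, 14609], [312.0, 261.5]), ([363, 526, 52, 34, 1077], [349.4, 268.4])]
120 [([51, 59, 395, 429, 125477], [331.2, 234.2]), ([0, 114, 31, 156, 2376], [301.2, 222.5]), ([0, 298, 265, 262, 17930], [312.9, 261.2]), ([360, 524, 57, 36, 1263], [349.4, 268.3])]
140 [([0, 47, 450, 513, 153234], [328.2, 237.7]), ([0, 518, 20, 42, 521], [300.9, 267.9]), ([358, 522, 61, 38, 1462], [349.4, 268.1])]
```

```bash
python3 - <<'E'
from h import *
np.set_printoptions(precision=2,suppress=True)
c=load('w2'); P=np.load('plane.npz'); m0,n=P['m0'],P['n']
n=np.array([-.5*np.cos(np.radians(11.4)),-.5*np.sin(np.radians(11.4)),.866])
ey=np.array([-np.sin(np.radians(11.4)),np.cos(np.radians(11.4)),0]); ex=np.cross(ey,n)
o=-c['R'].T@c['t']
def onpl(u,v):
    w=c['R'].T@np.array([(u-c['cx'])/c['fx'],(v-c['cy'])/c['fy'],1]); return o+w*((m0-o)@n)/(w@n)
g=cv2.cvtColor(c['pixels'],cv2.COLOR_BGR2GRAY)
G=cv2.resize(g[200:270,300:365],None,fx=8,fy=8,interpolation=2)
for th in (60,110):
    k,L,st,ce=cv2.connectedComponentsWithStats((G<th).astype(np.uint8))
    i=1+np.argmax(st[1:,4]); cs,_=cv2.findContours((L==i).astype(np.uint8),0,1); h=cv2.convexHull(max(cs,key=len))[:,0]
    X=np.array([onpl((u+.5)/8-.5+300,(v+.5)/8-.5+200) for u,v in h]); q=np.stack([(X-m0)@ex,(X-m0)@ey],1)
    # support widths by angle
    an=np.arange(0,180,.5); wd=[]; mid=[]
    for t in np.radians(an):
        s=q@[np.cos(t),np.sin(t)]; wd.append(np.ptp(s)); mid.append((s.max()+s.min())/2)
    wd=np.array(wd)
    print(th,'q centre',q.min(0)/2+q.max(0)/2, 'minW',[ (an[i],round(wd[i],2)) for i in range(0,360,20)])
    best=min(np.arange(0,60,.5),key=lambda t:sum(wd[int(2*((t+k)%180))] for k in (0,60,120)))
    print('flat normals at',best,[wd[int(2*((best+k)%180))] for k in (0,60,120)])
    A=np.array([[np.cos(np.radians((best+k)%180)),np.sin(np.radians((best+k)%180))] for k in (0,60,120)]); b=[mid[int(2*((best+k)%180))] for k in (0,60,120)]
    cc=np.linalg.lstsq(A,np.array(b),rcond=None)[0]; print('centre',cc, m0+cc[0]*ex+cc[1]*ey)
print(ex,ey,n)
E
```

```text
60 q centre [-4.02 -0.21] minW [(np.float64(0.0), np.float64(15.14)), (np.float64(10.0), np.float64(15.6)), (np.float64(20.0), np.float64(15.64)), (np.float64(30.0), np.float64(15.44)), (np.float64(40.0), np.float64(15.2)), (np.float64(50.0), np.float64(15.95)), (np.float64(60.0), np.float64(16.43)), (np.float64(70.0), np.float64(16.44)), (np.float64(80.0), np.float64(16.07)), (np.float64(90.0), np.float64(16.02)), (np.float64(100.0), np.float64(17.05)), (np.float64(110.0), np.float64(17.68)), (np.float64(120.0), np.float64(17.8)), (np.float64(130.0), np.float64(17.39)), (np.float64(140.0), np.float64(16.56)), (np.float64(150.0), np.float64(16.25)), (np.float64(160.0), np.float64(16.1)), (np.float64(170.0), np.float64(15.65))]
flat normals at 27.0 [np.float64(15.540343214984262), np.float64(15.710350022892152), np.float64(16.221065886312036)]
centre [-2.57 -0.18] [590.79 -90.37  84.79]
110 q centre [-2.72 -0.5 ] minW [(np.float64(0.0), np.float64(35.71)), (np.float64(10.0), np.float64(34.72)), (np.float64(20.0), np.float64(32.66)), (np.float64(30.0), np.float64(32.61)), (np.float64(40.0), np.float64(34.51)), (np.float64(50.0), np.float64(35.52)), (np.float64(60.0), np.float64(35.48)), (np.float64(70.0), np.float64(34.39)), (np.float64(80.0), np.float64(32.39)), (np.float64(90.0), np.float64(32.23)), (np.float64(100.0), np.float64(34.35)), (np.float64(110.0), np.float64(35.43)), (np.float64(120.0), np.float64(35.47)), (np.float64(130.0), np.float64(34.46)), (np.float64(140.0), np.float64(32.56)), (np.float64(150.0), np.float64(32.68)), (np.float64(160.0), np.float64(34.72)), (np.float64(170.0), np.float64(35.74))]
flat normals at 25.0 [np.float64(31.744446466463152), np.float64(31.462637769268987), np.float64(31.59104435387433)]
centre [-2.63 -0.38] [590.78 -90.58  84.76]
[0.85 0.17 0.5 ] [-0.2   0.98  0.  ] [-0.49 -0.1   0.87]
```

```bash
python3 - <<'E'
from h import *
np.set_printoptions(precision=1,suppress=True)
c=load('w1')
for u,v in [(400,115),(395,125),(262,305),(266,272),(380,120)]: print(u,v,world(c,u,v))
from p import *
go([445,-230,180],180-23.3-90) # placeholder
E
cat cmd.json
```

```text
400 115 [ 516.  -295.8   83.6]
395 125 [ 508.  -295.1   83. ]
262 305 [ 330.7 -241.9   83. ]
266 272 [ 339.2 -235.    28.4]
380 120 [ 507.6 -282.8   83.7]
ROW [0.4241, -0.2857, 0.0375, 0.3382] dist 205.09180383428296
cmd (array([ 445., -230.,  180.]), 66.69599999999998)
{"p": [444.9977358144442, -229.98012563819327, 180.0], "yaw": 66.69599999999998}
```

```bash
echo '{"p":[596.008,-92.018,195.0],"yaw":188.448}'>cmd.json; python3 - <<'E'
from p import *
go([422.3,-269.9,150],188.448-84)
go([422.3,-269.9,150],188.448-168)
go([422.3,-269.9,150],-23.3)
E
```

```text
ROW [0.4949, -0.3761, 0.1125, 0.2333] dist 252.67638433379562
cmd (array([ 422.29734785, -269.90831601,  150.        ]), 104.46000000000001)
ROW [0.0, 0.0, 0.0, 0.2334] dist 0.0
cmd (array([ 422.29734785, -269.90831601,  150.        ]), 20.436000000000007)
ROW [0.0, -0.0, 0.0, 0.1215] dist 0.0
cmd (array([ 422.29734785, -269.90831601,  150.        ]), -23.303999999999995)
```

Request:
{"method": "move_arm", "body": {
  "increments": [0.4949, -0.3761, 0.1125, 0.2333, -1, 0.4949, -0.3761, 0.1125, 0.2333, -1, 0.4949, -0.3761, 0.1125, 0.2333, -1, 0.4949, -0.3761, 0.1125, 0.2333, -1, 0.4949, -0.3761, 0.1125, 0.2333, -1, 0.4949, -0.3761, 0.1125, 0.2333, -1, 0.4949, -0.3761, 0.1125, 0.2333, -1, 0.4949, -0.3761, 0.1125, 0.2333, -1, 0.4949, -0.3761, 0.1125, 0.2333, -1, 0.4949, -0.3761, 0.1125, 0.2333, -1]
}}

```text
time_s: 4.25
ee_pos: [421.4, -271.2, 149.7]
tool_rot: [[-0.24, 0.971, -0.001], [0.971, 0.24, -0.0], [0.0, -0.001, -1.0]]
contact_force: [-0.0, -0.2, -0.3]
opening: 0.995
```

Request:
{"method": "move_arm", "body": {
  "increments": [0, 0, 0, 0.2334, -1, 0, 0, 0, 0.2334, -1, 0, 0, 0, 0.2334, -1, 0, 0, 0, 0.2334, -1, 0, 0, 0, 0.2334, -1, 0, 0, 0, 0.2334, -1, 0, 0, 0, 0.2334, -1, 0, 0, 0, 0.2334, -1, 0, 0, 0, 0.2334, -1, 0, 0, 0, 0.2334, -1]
}}

```text
time_s: 5.25
ee_pos: [421.5, -271.0, 149.7]
tool_rot: [[0.94, 0.34, -0.001], [0.34, -0.94, -0.0], [-0.001, -0.0, -1.0]]
contact_force: [-0.5, -0.2, -0.3]
opening: 1.001
```

Request:
{"method": "move_arm", "body": {
  "increments": [0, 0, 0, 0.1215, -1, 0, 0, 0, 0.1215, -1, 0, 0, 0, 0.1215, -1, 0, 0, 0, 0.1215, -1, 0, 0, 0, 0.1215, -1, 0, 0, 0, 0.1215, -1, 0, 0, 0, 0.1215, -1]
}}

```text
time_s: 5.95
ee_pos: [421.8, -270.6, 149.8]
tool_rot: [[0.919, -0.395, -0.0], [-0.395, -0.919, -0.0], [-0.0, 0.0, -1.0]]
contact_force: [-0.1, 0.5, -0.3]
opening: 0.998
```

```bash
python3 - <<'E'
from h import *
np.set_printoptions(precision=4,suppress=True)
s=r.state(); print(s['time_s'],s['ee_pos'],s['tool_rot'][:,0],s['joint_pos'])
c=snap('wrist','w3')
E
```

```text
5.95 [ 421.8042 -270.6207  149.7919] [ 0.9186 -0.3951 -0.0004] [-0.62    0.0019  2.0561 -0.0003  1.0839  1.3572]
```

View pics/w3.png

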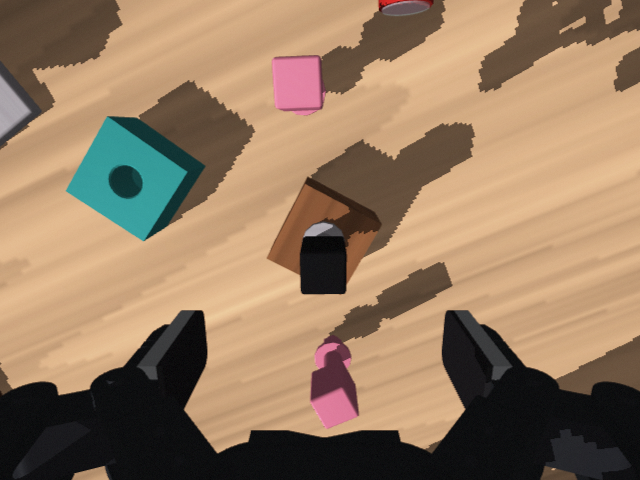

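Request:
{"method": "move_arm", "body": {
  "increments": [0, 0, 0.1, 0, -1, 0, 0, 0.18, 0, -1, 0, 0, 0.22, 0, -1, 0, 0, 0.22, 0, -1, 0, 0, 0.22, 0, 1, 0, 0, 0.22, 0, 1, 0, 0, 0.22, 0, 1, 0, 0, 0.22, 0, 1, 0, 0, 0.22, 0, 1, 0, 0, 0.22, 0, 1],
  "newtons": 30
}}

```text
time_s: 7.0
ee_pos: [423.1, -270.5, 63.2]
tool_rot: [[0.918, -0.396, 0.002], [-0.396, -0.918, -0.001], [0.002, 0.0, -1.0]]
contact_force: [-0.7, 0.0, 5.3]
opening: 0.278
```

```bash
python3 - <<'E'
from h import *
from p import *
sent([0,0,.22,0]); print(cur())
np.set_printoptions(precision=4,suppress=True)
s=r.state(); print(s['time_s'],s['ee_pos'],s['tool_rot'][:,0],s['opening'],s['contact_force'],s['ft_torque'])
E
```

```text
(array([ 422.29734785, -269.90831601,   62.        ]), -23.303999999999995)
7.0 [ 423.1165 -270.4795   63.1819] [ 0.9185 -0.3955  0.0021] 0.27781199070278173 [-0.6726  0.0344  5.26  ] [0.0909 0.1297 0.0061]
```

Request:
{"method": "move_arm", "body": {
  "increments": [0, 0, -0.018, 0, 1, 0, 0, -0.035, 0, 1, -0.0075, 0, -0.035, 0, 1, -0.02, 0, -0.0355, 0, 1, -0.033, 0, -0.0358, 0, 1, -0.0455, 0, -0.034, 0, 1, -0.058, 0, -0.0323, 0, 1, -0.07, 0, -0.0285, 0, 1, -0.0823, 0, -0.0243, 0, 1, -0.087, 0, -0.0223, 0, 1],
  "newtons": 25
}}

```text
time_s: 8.0
ee_pos: [391.1, -256.8, 71.9]
tool_rot: [[0.918, -0.396, 0.003], [-0.396, -0.918, -0.002], [0.003, 0.001, -1.0]]
contact_force: [4.2, -0.7, 4.6]
opening: 0.276
```

```bash
python3 - <<'E'
from h import *
from p import *
sent([-.087,0,-.0223,0]); print(cur())
np.set_printoptions(precision=4,suppress=True)
s=r.state(); print(s['time_s'],s['ee_pos'],s['opening'],s['contact_force'],s['ft_torque'])
c=snap('wrist','w4'); d=snap('scene','s4'); e=snap('top','t4')
crop(d,120,240,220,340,'s4c',3.3)
b=cv2.imread('pics/s4c.png'); a=cv2.resize(c['pixels'][130:430,170:470],None,fx=1.32,fy=1.32)
cv2.imwrite('pics/m4.png',np.hstack([a,b]))
E
```

```text
(array([ 390.33637483, -256.14110119,   70.92      ]), -23.303999999999995)
8.0 [ 391.1272 -256.8121   71.8597] 0.2760378234229291 [ 4.2086 -0.6788  4.6016] [-0.3925 -0.8033  0.0062]
```

View pics/m4.png

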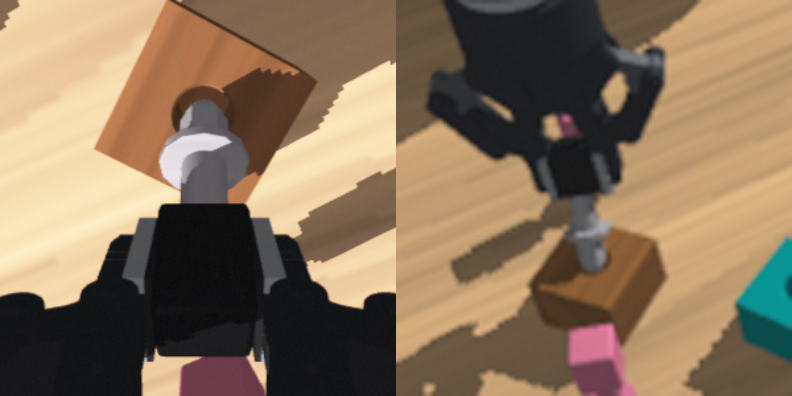

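Request:
{"method": "move_arm", "body": {
  "increments": [-0.0125, 0, -0.0216, 0, 1, -0.025, 0, -0.0433, 0, 1, -0.025, 0, -0.1, 0, 1, -0.025, 0, -0.15, 0, 1, -0.025, 0, -0.2, 0, 1, -0.025, 0, -0.2, 0, 1],
  "newtons": 50
}}

```text
time_s: 8.75
ee_pos: [380.8, -252.2, 152.2]
tool_rot: [[0.918, -0.396, 0.0], [-0.396, -0.918, -0.001], [0.0, 0.0, -1.0]]
contact_force: [0.6, -0.8, -0.3]
opening: 0.278
```

```bash
python3 - <<'E'
from h import *
from p import *
sent([-.025,0,-.2,0]); print(cur())
np.set_printoptions(precision=4,suppress=True)
s=r.state(); print(s['time_s'],s['ee_pos'],s['opening'],s['contact_force'],s['ft_torque'])
c=snap('wrist','w5'); d=snap('scene','s5')
a=cv2.resize(c['pixels'][170:350,240:400],(400,450),interpolation=2); b=cv2.resize(d['pixels'][200:335,110:230],(400,450),interpolation=2)
cv2.imwrite('pics/m5.png',np.hstack([a,b]))
E
```

```text
(array([ 381.15218719, -252.18500498,  150.92      ]), -23.303999999999995)
8.75 [ 380.8352 -252.1961  152.2168] 0.2776075520342474 [ 0.5704 -0.8024 -0.3132] [-0.0418  0.0129 -0.0159]
```

View pics/m5.png

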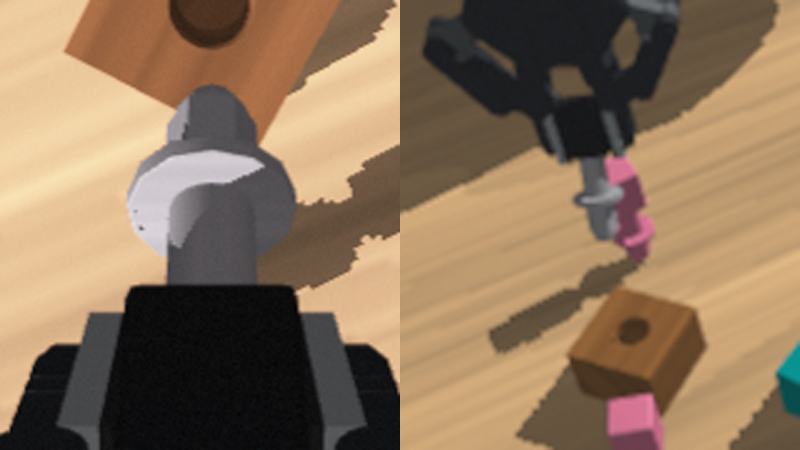

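```bash
python3 - <<'E'
from h import *
c=load('w5'); a=c['pixels'][195:260,285:365]
a=cv2.cvtColor(a,cv2.COLOR_BGR2GRAY); print(a[12:34:3,20:62])
a=cv2.equalizeHist(cv2.resize(a,None,fx=9,fy=9,interpolation=2)); cv2.imwrite('pics/c5.png',a)
E
```

```text
[[119 117 116 114 114 113 112 108 107 103 101  98  92  78  78  79  80  78
   81  81  79  80  78  77  78  77  79  84  96 111 118 118 122 125 123 125
  125 125 126 127 129 124]
 [117 117 115 111 109 107 109 114 136 147 121  82  84  82  82  82  84  82
   83  84  82  82  84  82  83  84  85  85  80  76  83 105 123 123 125 125
  126 127 126 126 125 124]
 [207 207 203 195 161 136 146 154 157 148 119  83  82  83  83  84  83  83
   83  82  81  86  82  83  84  82  82  81  80  76  73  73  75 100 125 126
  127 128 125 125 122 122]
 [211 211 211 205 182 157 155 155 155 142 106  81  84  81  82  83  82  82
   82  84  83  83  82  83  84  81  83  83  81  75  72  72  75  73  84 115
  125 123 122 121 122 121]
 [216 207 174 155 154 152 152 156 135 104 107  83  82  82  80  80  84  82
   84  84  81  83  84  84  85  81  82  82  82  75  74  72  73  74  72  74
   80 105 121 124 122 123]
 [223 207 155 155 155 154 155 154 128  77  82  82  82  81  82  85  82  83
   85  82  84  83  83  84  81  83  83  82  80  78  71  72  72  71  73  72
   72  89 114 123 124 153]
 [217 195 155 156 155 155 157 129  75  77  85  93  93  94  93  90  90  88
   87  86  82  82  81  80  80  81  82  80  80  75  72  72  73  73  72  70
   72  90 113 130 177 211]
 [154 130 116 114 114 114 110 108 107 108 104 101 101  97  96  93  90  88
   84  85  82  83  82  82  83  81  83  83  81  85  84  81  81  79  78  80
   78  80 131 194 212 211]]
```

View pics/c5.png

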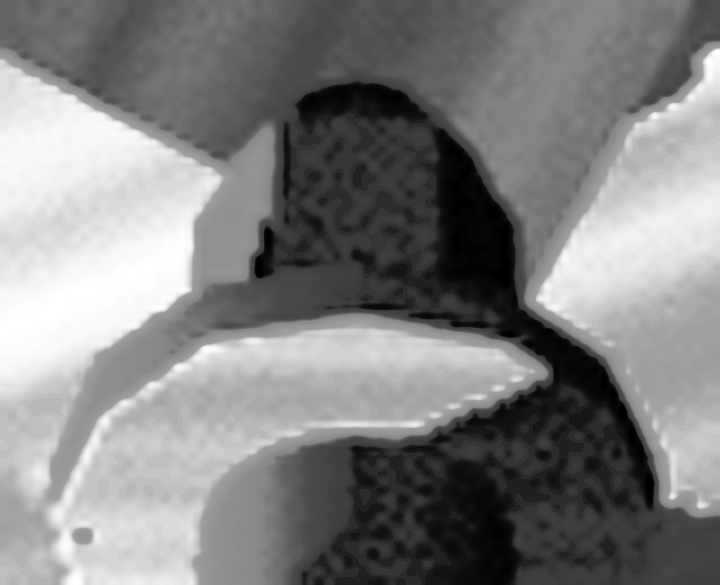

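Request:
{"method": "move_arm", "body": {
  "increments": [0.015, 0, 0.1, 0, 1, 0.0245, 0, 0.1615, 0, 1, 0.0245, 0, 0.1615, 0, 1, 0.037, 0, 0.199, 0, 1, 0.0395, 0, 0.209, 0, 1, 0.055, 0, 0.2008, 0, 1, 0.0683, 0, 0.195, 0, 1, 0.0825, 0, 0.19, 0, 1, 0.0965, 0, 0.1873, 0, 1, 0.111, 0, 0.1858, 0, 1],
  "newtons": 25
}}

```text
time_s: 9.85
ee_pos: [418.1, -267.8, 76.3]
tool_rot: [[0.919, -0.395, -0.009], [-0.395, -0.919, 0.005], [-0.01, -0.001, -1.0]]
contact_force: [-8.9, 3.5, 4.5]
opening: 0.275
```

```bash
python3 - <<'E'
from h import *
from p import *
sent([.111,0,.1858,0]); print(cur())
np.set_printoptions(precision=4,suppress=True)
s=r.state(); print(s['time_s'],s['ee_pos'],s['opening'],s['contact_force'],s['ft_torque'])
c=snap('wrist','w6'); d=snap('scene','s6')
a=cv2.resize(c['pixels'][170:350,240:400],(400,450),interpolation=2); b=cv2.resize(d['pixels'][200:335,110:230],(400,450),interpolation=2)
cv2.imwrite('pics/m6.png',np.hstack([a,b]))
E
```

```text
(array([ 421.92998034, -269.75007216,   76.6       ]), -23.303999999999995)
9.85 [ 418.0592 -267.7819   76.2631] 0.275485366192931 [-8.8866  3.4937  4.5292] [ 0.6445  1.9132 -0.042 ]
```

View pics/m6.png

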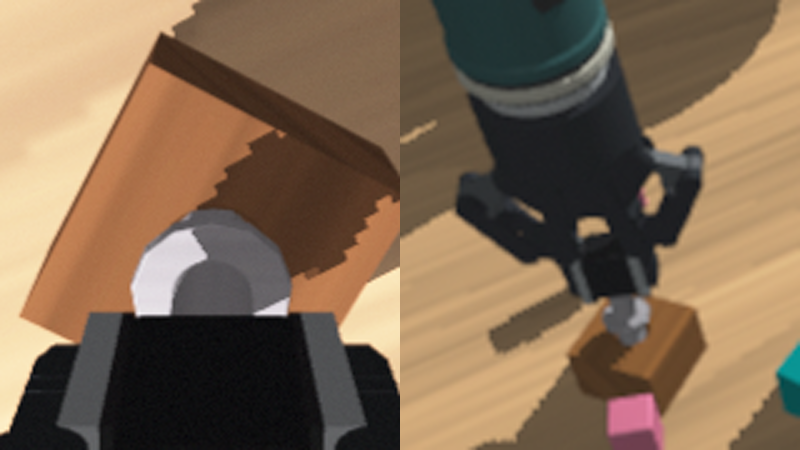

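Request:
{"method": "move_arm", "body": {
  "increments": [0.0148, 0, -0.001, 0, 1, 0.0235, 0, -0.001, 0, 1, 0.0285, 0, -0.001, 0, 1, 0.0285, 0, -0.001, 0, 1],
  "newtons": 20
}}

```text
time_s: 10.35
ee_pos: [429.2, -272.7, 76.9]
tool_rot: [[0.919, -0.395, -0.007], [-0.395, -0.919, 0.004], [-0.008, -0.0, -1.0]]
contact_force: [-6.4, 2.7, 2.3]
opening: 0.275
```

```bash
python3 - <<'E'
from h import *
from p import *
sent([.0285,0,-.001,0]); print(cur())
np.set_printoptions(precision=4,suppress=True)
s=r.state(); print(s['time_s'],s['ee_pos'],s['opening'],s['contact_force'],s['ft_torque'])
c=snap('wrist','w7'); d=snap('scene','s7')
a=cv2.resize(c['pixels'][170:350,240:400],(400,450),interpolation=2); b=cv2.resize(d['pixels'][200:335,110:230],(400,450),interpolation=2)
cv2.imwrite('pics/m7.png',np.hstack([a,b]))
E
```

```text
(array([ 432.39995426, -274.26002184,   77.        ]), -23.303999999999995)
10.35 [ 429.1931 -272.6791   76.8552] 0.27524960307577967 [-6.3955  2.6746  2.2946] [0.4736 1.5918 0.0145]
```

View pics/m7.png

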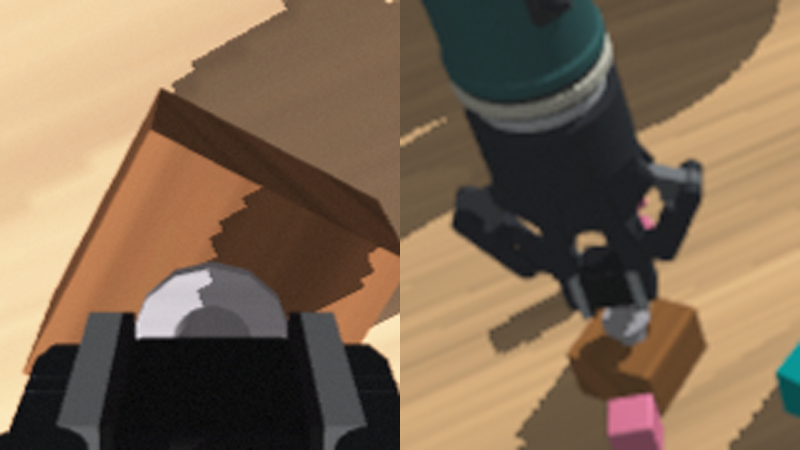

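Request:
{"method": "move_arm", "body": {
  "increments": [-0.0275, 0, 0.0, 0, 1, -0.0275, 0, 0.012, 0, 1, -0.0275, 0, 0.024, 0, 1, -0.0275, 0, 0.034, 0, 1, -0.0275, 0, 0.034, 0, 1, -0.0275, 0, 0.034, 0, -1, -0.0275, 0, 0.034, 0, -1, -0.0275, 0, 0.034, 0, -1, -0.0275, 0, 0.034, 0, -1]
}}

```text
time_s: 11.35
ee_pos: [422.3, -269.9, 63.5]
tool_rot: [[0.918, -0.396, -0.0], [-0.396, -0.918, 0.0], [-0.0, -0.0, -1.0]]
contact_force: [0.3, -0.6, -0.8]
opening: 0.934
```

```bash
python3 - <<'E'
from h import *
from p import *
sent([-.0275,0,.034,0]); print(cur())
np.set_printoptions(precision=4,suppress=True)
s=r.state(); print(s['time_s'],s['ee_pos'],s['opening'],s['contact_force'],s['ft_torque'])
c=snap('wrist','w8'); d=snap('scene','s8')
a=cv2.resize(c['pixels'][170:350,240:400],(400,450),interpolation=2); b=cv2.resize(d['pixels'][200:335,110:230],(400,450),interpolation=2)
cv2.imwrite('pics/m8.png',np.hstack([a,b]))
E
```

```text
(array([ 422.29734785, -269.90831601,   63.4       ]), -23.303999999999995)
11.35 [ 422.2627 -269.8725   63.4513] 0.9338591758911677 [ 0.2508 -0.6449 -0.8072] [-0.0022 -0.0069  0.0509]
```

View pics/m8.png

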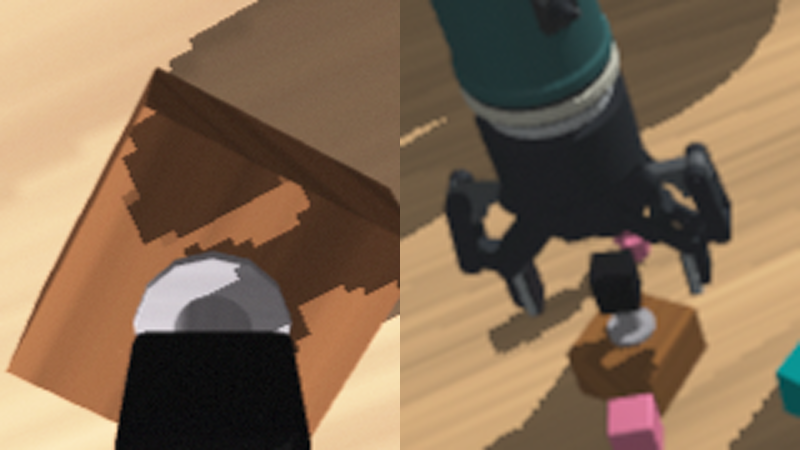

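Request:
{"method": "move_arm", "body": {
  "increments": [0, 0, 0.0035, -0.125, -1, 0, 0, 0.0035, -0.125, -1, 0, 0, 0.0035, -0.125, -1, 0, 0, 0.0035, -0.125, -1, 0, 0, 0.0035, -0.125, -1, 0, 0, 0.0035, -0.125, -1]
}}

```text
time_s: 12.05
ee_pos: [422.3, -269.9, 62.0]
tool_rot: [[0.928, 0.373, -0.0], [0.373, -0.928, 0.0], [-0.0, -0.0, -1.0]]
contact_force: [0.1, -0.1, -0.1]
opening: 0.998
```

Request:
{"method": "move_arm", "body": {
  "increments": [0, 0, 0, -0.125, -1, 0, 0, 0, -0.125, -1, 0, 0, 0, -0.125, -1, 0, 0, 0, -0.125, -1, 0, 0, 0, -0.125, -1, 0, 0, 0, -0.125, -1, 0, 0, 0, -0.125, 1, 0, 0, 0, -0.125, 1, 0, 0, 0, -0.125, 1, 0, 0, 0, -0.125, 1],
  "newtons": 25
}}

```text
time_s: 13.05
ee_pos: [422.2, -269.9, 62.0]
tool_rot: [[0.396, 0.918, -0.0], [0.918, -0.396, 0.0], [0.0, -0.0, -1.0]]
contact_force: [-0.4, 0.5, 0.3]
opening: 0.331
```

```bash
python3 - <<'E'
from h import *
from p import *
sent([0,0,.0035,-.125]);sent([0,0,0,-.125]); print(cur())
np.set_printoptions(precision=2,suppress=True)
s=r.state(); print(s['time_s'],s['ee_pos'],s['tool_rot'][:,0],s['opening'],s['contact_force'])
c=load('w5'); D=c['depth']; vv,uu=np.mgrid[0:480,0:640]
W=(np.stack([(uu-c['cx'])/c['fx']*D,(vv-c['cy'])/c['fy']*D,D],-1)-c['t'])@c['R']
T=(W-np.array([380.8,-252.2,152.2]))@axes(-23.3)
for v in range(195,290,6): print(v,T[v,325],T[v,300])
E
```

```text
(array([ 422.29734785, -269.90831601,   62.        ]), 66.696)
13.05 [ 422.22 -269.87   62.02] [0.4  0.92 0.  ] 0.3312951332288489 [-0.43  0.52  0.28]
195 [ 29.91   0.64 112.23] [ 29.83 -15.38 112.62]
201 [ 25.96   0.65 112.64] [ 25.95 -15.44 112.61]
207 [38.02  0.41 30.88] [ 21.82 -15.56 113.69]
213 [36.29  0.41 26.35] [  9.93 -17.9  151.27]
219 [34.22  0.4  23.84] [  5.16 -18.03 152.09]
225 [35.22  0.36  8.91] [  0.5  -18.1  152.13]
231 [33.02  0.37  8.11] [ -4.23 -18.19 152.33]
237 [30.65  0.37  7.96] [30.48 -9.4   8.55]
243 [27.44  0.38 10.65] [27.22 -9.61 11.35]
249 [25.95  0.38  7.34] [24.56 -9.68 11.84]
255 [24.16  0.38  5.27] [21.5  -9.82 13.45]
261 [22.92  0.37  1.71] [18.26 -9.98 15.38]
267 [21.24  0.37 -0.36] [ 15.15 -10.1   16.7 ]
273 [19.81  0.36 -2.97] [-38.61 -18.79 153.45]
279 [18.73  0.36 -6.29] [-43.31 -18.81 152.56]
285 [ 19.47   0.34 -13.85] [ 19.88  -8.22 -14.87]
```

Request:
{"method": "move_arm", "body": {
  "increments": [0, 0, 0, 0, 1, 0, 0, 0, 0, 1, 0, 0, -0.018, 0, 1, 0, 0, -0.035, 0, 1, -0.0075, 0, -0.035, 0, 1, -0.02, 0, -0.0355, 0, 1, -0.033, 0, -0.0358, 0, 1, -0.0455, 0, -0.034, 0, 1, -0.058, 0, -0.0323, 0, 1, -0.07, 0, -0.0285, 0, 1],
  "newtons": 25
}}

```text
time_s: 14.05
ee_pos: [411.7, -294.9, 74.0]
tool_rot: [[0.396, 0.918, 0.001], [0.918, -0.396, 0.002], [0.002, 0.0, -1.0]]
contact_force: [0.2, 5.1, 3.4]
opening: 0.276
```

```bash
python3 - <<'E'
from h import *
from p import *
sent([-.07,0,-.0285,0]); print(cur())
np.set_printoptions(precision=2,suppress=True)
s=r.state(); print(s['time_s'],s['ee_pos'],s['opening'],s['contact_force'])
E
```

```text
(array([ 411.22027846, -295.62404142,   73.4       ]), 66.696)
14.05 [ 411.73 -294.91   74.01] 0.27595143344700296 [0.2  5.12 3.41]
```

Request:
{"method": "move_arm", "body": {
  "increments": [-0.0123, 0, 0.0042, 0, 1, -0.0215, 0, 0.0085, 0, 1, -0.026, 0, 0.011, 0, 1, -0.026, 0, 0.011, 0, 1]
}}

```text
time_s: 14.45
ee_pos: [407.3, -305.4, 69.3]
tool_rot: [[0.396, 0.918, 0.0], [0.918, -0.396, -0.0], [0.0, 0.0, -1.0]]
contact_force: [-0.2, 3.5, 3.4]
opening: 0.279
```

Request:
{"method": "move_arm", "body": {
  "increments": [-0.0125, 0, -0.0216, 0, 1, -0.025, 0, -0.0433, 0, 1, -0.025, 0, -0.1, 0, 1, -0.025, 0, -0.18, 0, 1, -0.025, 0, -0.22, 0, 1, -0.025, 0, -0.22, 0, 1],
  "newtons": 60
}}

```text
time_s: 15.05
ee_pos: [404.9, -317.0, 160.8]
tool_rot: [[0.396, 0.918, 0.005], [0.918, -0.396, -0.006], [-0.003, 0.007, -1.0]]
contact_force: [0.5, -0.6, -0.4]
opening: 0.274
```

```bash
cat > ang.py <<'E'
from h import *
from p import *
np.set_printoptions(precision=2,suppress=True)
def ang(f,ps):
    c=load(f); D=c['depth']; vv,uu=np.mgrid[0:480,0:640]
    W=(np.stack([(uu-c['cx'])/c['fx']*D,(vv-c['cy'])/c['fy']*D,D],-1)-c['t'])@c['R']
    s=r.state(); T=(W-s['ee_pos'])@s['tool_rot']
    return T,c
E
python3 - <<'E'
from ang import *
sent([-.026,0,.011,0]); sent([-.025,0,-.22,0]); print(cur())
s=r.state(); print(s['time_s'],s['ee_pos'],s['opening'],s['contact_force'],s['ft_torque'])
c=snap('wrist','w9'); d=snap('scene','s9')
T,c=ang('w9',0)
for v in range(205,290,3): print(v,T[v,325],T[v,324])
a=cv2.resize(c['pixels'][170:350,240:400],(400,450),interpolation=2); b=cv2.resize(d['pixels'][200:335,110:230],(400,450),interpolation=2)
cv2.imwrite('pics/m9.png',np.hstack([a,b]))
E
```

```text
(array([ 403.15, -314.36,  157.  ]), 66.696)
15.05 [ 404.91 -317.01  160.81] 0.27438820935152564 [ 0.53 -0.58 -0.35] [ 0.04 -0.01  0.04]
205 [39.13  3.64 17.09] [39.03  3.23 17.6 ]
208 [38.13  3.63 15.84] [37.93  3.22 16.81]
211 [37.3   3.61 13.78] [37.4   3.2  13.34]
214 [36.25  3.61 12.9 ] [36.18  3.2  13.22]
217 [35.19  3.6  12.13] [35.55  3.19 10.52]
220 [36.26  3.52  2.13] [36.5   3.13  1.11]
223 [35.46  3.51  0.62] [35.3   3.14  1.27]
226 [34.58  3.5  -0.51] [34.56  3.13 -0.44]
229 [33.36  3.5  -0.26] [33.13  3.14  0.67]
232 [31.92  3.52  0.8 ] [31.63  3.14  1.9 ]
235 [30.32  3.53  2.35] [30.57  3.14  1.46]
238 [28.92  3.54  3.11] [29.25  3.15  1.94]
241 [28.48  3.52  0.43] [27.98  3.15  2.19]
244 [27.16  3.53  0.89] [27.52  3.14 -0.32]
247 [26.26  3.52 -0.09] [26.48  3.14 -0.83]
250 [25.66  3.51 -1.99] [25.9   3.12 -2.76]
253 [24.87  3.5  -3.22] [25.12  3.12 -4.01]
256 [24.29  3.48 -5.04] [24.35  3.11 -5.24]
259 [23.7   3.47 -6.78] [23.43  3.11 -5.98]
262 [22.69  3.47 -7.21] [23.19  3.09 -8.66]
265 [21.46  3.47 -7.02] [21.65  3.1  -7.56]
268 [20.92  3.46 -8.74] [ 21.47   3.09 -10.28]
271 [ 20.79   3.44 -11.53] [ 20.35   3.09 -10.33]
274 [ 19.49   3.44 -11.11] [ 19.72   3.08 -11.7 ]
277 [ 18.79   3.43 -12.26] [  70.55    2.24 -145.77]
280 [ 18.25   3.42 -13.81] [ 18.39   3.07 -14.14]
283 [ 20.07   3.36 -21.1 ] [ 19.43   3.04 -19.51]
286 [ 19.4    3.35 -22.08] [ 19.62   3.02 -22.62]
289 [ 18.99   3.34 -23.67] [ 18.98   3.01 -23.63]
```

View pics/m9.png

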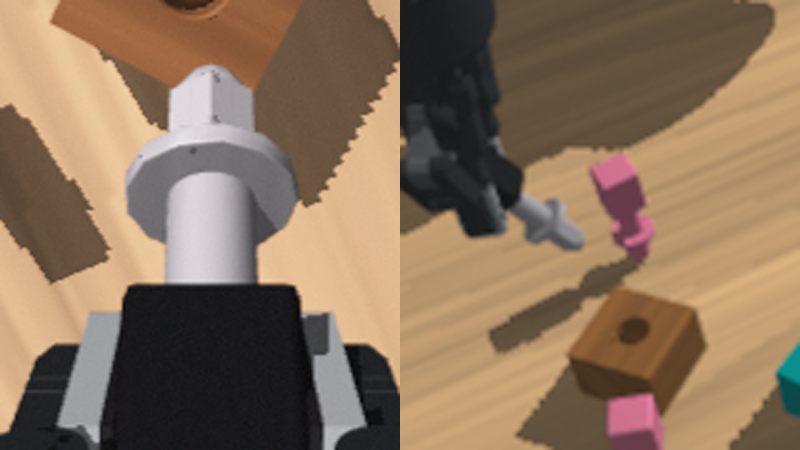

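```bash
python3 - <<'E'
from ang import *
s=r.state(); print(s['time_s'],s['ee_pos'])
c=snap('wrist','w10'); T,c=ang('w10',0); print(r.state()['ee_pos'])
m=[];
for v in range(200,300,3): print(v,T[v,322],T[v,327],T[v,324])
for u,v in [(285,300),(360,300),(285,330),(360,330)]: print(u,v,T[v,u])
cv2.imwrite('pics/c10.png',cv2.resize(c['pixels'][180:380,230:420],None,fx=3,fy=3))
E
```

```text
15.15 [ 403.   -314.99  157.18]
[ 402.44 -314.33  156.16]
200 [41.18  0.51 24.06] [  71.05    1.05 -143.28] [41.31  1.35 23.3 ]
203 [40.27  0.51 22.07] [40.35  2.6  21.65] [40.51  1.35 20.76]
206 [39.48  0.52 19.58] [39.1   2.6  21.52] [39.54  1.35 19.28]
209 [38.56  0.53 17.89] [38.18  2.59 19.8 ] [38.36  1.35 18.87]
212 [37.35  0.53 17.68] [37.15  2.58 18.69] [37.6   1.34 16.52]
215 [36.57  0.53 15.5 ] [36.63  2.56 15.26] [36.38  1.34 16.39]
218 [35.72  0.54 13.77] [35.51  2.55 14.74] [35.83  1.34 13.31]
221 [36.69  0.57  4.33] [36.87  2.45  3.57] [36.41  1.33  5.51]
224 [35.53  0.57  4.3 ] [35.76  2.45  3.37] [35.79  1.32  3.2 ]
227 [34.82  0.58  2.47] [34.81  2.45  2.51] [34.8   1.32  2.53]
230 [33.73  0.58  2.17] [33.08  2.47  4.71] [33.43  1.33  3.36]
233 [31.98  0.57  4.42] [32.19  2.47  3.61] [32.19  1.33  3.61]
236 [30.62  0.57  5.05] [30.91  2.47  3.99] [30.66  1.33  4.88]
239 [29.28  0.56  5.57] [29.43  2.49  5.02] [29.39  1.34  5.15]
242 [28.75  0.57  3.22] [28.55  2.48  3.92] [28.62  1.33  3.65]
245 [27.58  0.57  3.16] [27.68  2.47  2.8 ] [27.42  1.34  3.67]
248 [26.81  
[... 635 characters left out ...]
9.99   0.62 -11.94] [ 19.7    2.38 -11.19] [ 19.58   1.32 -10.89]
281 [ 18.83   0.62 -11.85] [ 19.17   2.37 -12.72] [ 18.56   1.32 -11.17]
284 [ 20.67   0.64 -19.17] [ 20.39   2.31 -18.5 ] [ 20.56   1.31 -18.91]
287 [ 19.95   0.64 -20.02] [ 19.82   2.3  -19.71] [ 20.07   1.31 -20.31]
290 [ 19.59   0.65 -21.72] [ 19.28   2.29 -20.99] [ 19.15   1.31 -20.66]
293 [ 18.5    0.65 -21.65] [ 18.66   2.29 -22.01] [ 18.4    1.31 -21.42]
296 [ 18.31   0.65 -23.63] [ 18.39   2.27 -23.83] [ 17.73   1.31 -22.32]
299 [ 17.18   0.65 -23.48] [ 17.57   2.27 -24.35] [ 17.22   1.3  -23.57]
285 300 [ 10.57 -12.81  -9.67]
360 300 [ 16.07  13.18 -21.79]
285 330 [ 11.32 -10.61 -33.32]
360 330 [ 11.2   12.32 -33.09]
```

View pics/c10.png

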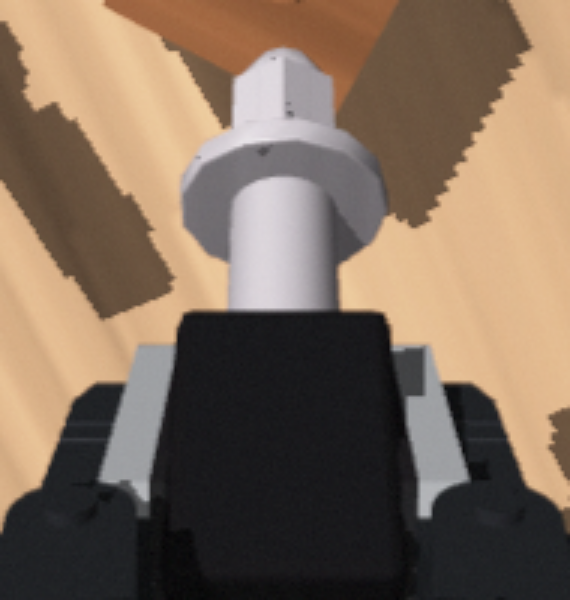

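```bash
python3 - <<'E'
from p import *
go([547.7,-99.2,132],11.4)
E
```

```text
ROW [0.637, 0.1191, 0.0625, 0.1536] dist 260.4181437611443
cmd (array([547.70464363, -99.19352531, 132.        ]), 11.400000000000006)
```

Request:
{"method": "move_arm", "body": {
  "increments": [0.637, 0.1191, 0.0, 0.1536, 1, 0.637, 0.1191, 0.0, 0.1536, 1, 0.637, 0.1191, 0.0, 0.1536, 1, 0.637, 0.1191, 0.0, 0.1536, 1, 0.637, 0.1191, 0.0, 0.1536, 1, 0.637, 0.1191, 0.0, 0.1536, 1, 0.637, 0.1191, 0.0625, 0.1536, 1, 0.637, 0.1191, 0.0625, 0.1536, 1, 0.637, 0.1191, 0.0625, 0.1536, 1, 0.637, 0.1191, 0.0625, 0.1536, 1]
}}

```text
time_s: 16.2
ee_pos: [547.2, -99.9, 131.9]
tool_rot: [[0.98, 0.199, -0.001], [0.199, -0.98, -0.0], [-0.001, -0.0, -1.0]]
contact_force: [-0.2, -0.5, -2.5]
opening: 0.268
```

```bash
python3 - <<'E'
from ang import *
c=snap('wrist','w11'); s=r.state(); print(s['time_s'],s['ee_pos'],s['tool_rot'][:,0],s['opening'],s['contact_force'])
d=snap('scene','s11')
a=cv2.resize(c['pixels'][100:340,230:420],(400,505),interpolation=2); b=cv2.resize(d['pixels'][230:380,230:349],(400,505),interpolation=2)
cv2.imwrite('pics/m11.png',np.hstack([a,b]))
E
```

```text
16.25 [ 547.62 -100.04  132.45] [0.98 0.2  0.  ] 0.2743884995096867 [-0.34 -0.03 -0.37]
```

View pics/m11.png

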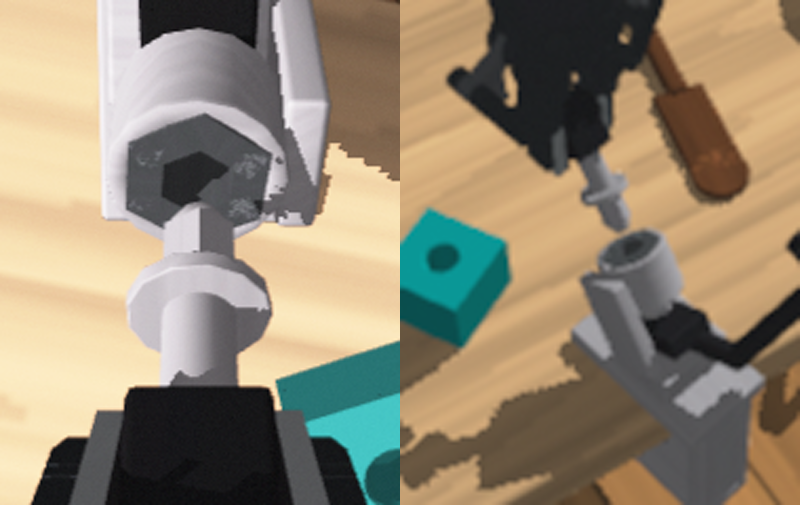

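```bash
python3 - <<'E'
from ang import *
c=load('w11'); D=c['depth']; vv,uu=np.mgrid[0:480,0:640]
W=(np.stack([(uu-c['cx'])/c['fx']*D,(vv-c['cy'])/c['fy']*D,D],-1)-c['t'])@c['R']
g=cv2.cvtColor(c['pixels'],cv2.COLOR_BGR2GRAY)
T=(W-np.array([547.62,-100.04,132.45]))@axes(11.4)
# face plane
m=(vv>158)&(vv<190)&(uu>292)&(uu<358)&(g>60)&(g<125)
X=T[m]
for _ in range(6):
    m0=X.mean(0); n=np.linalg.svd(X-m0)[2][2]; n*=-np.sign(n[2]); d=(X-m0)@n; X=X[abs(d)<max(.8,1.5*d.std())]
print('face',len(X),m0,n,d.std(),'tilt',np.degrees(np.arccos(-n[2])))
o=(-c['R'].T@c['t']-np.array([547.62,-100.04,132.45]))@axes(11.4)
n=np.array([-.5,0,-.866]);ex=np.array([.866,0,-.5])
def onpl(u,v):
    w=(c['R'].T@np.array([(u-c['cx'])/c['fx'],(v-c['cy'])/c['fy'],1]))@axes(11.4); return o+w*((m0-o)@n)/(w@n)
# outer hex corners: left/right flats and top corner from crop (scale 400/190, offset 230,100)
for nm,(a,b) in dict(oTop=(205,113),oTL=(128,148),oTR=(277,148),oL=(126,207),iTop=(196,150),iL1=(163,170),iR1=(231,172),iL2=(162,205)).items():
    p=onpl(230+a*190/400,100+b*240/505); print(nm,p, 'ex',(p-m0)@ex)
# shank axis / hex axis
for v in range(205,285,4):
    row=T[v]; print(v,T[v,322:330:3].round(1).tolist())
E
```

```text
face 1057 [51.33  0.22 43.64] [-0.51 -0.   -0.86] 0.3933265056779334 tilt 30.894180222923286
oTop [59.89  1.4  38.7 ] ex 9.882865365001944
oTL [ 52.13 -15.22  43.18] ex 0.9260134818116382
oTR [52.22 17.08 43.12] ex 1.0315503146954024
oL [ 37.77 -16.65  51.47] ex -15.657628436003016
iTop [51.71 -0.48 43.42] ex 0.4457747000194813
iL1 [47.01 -7.8  46.13] ex -4.986874930437844
iR1 [46.57  7.31 46.38] ex -5.490164319265658
iL2 [38.31 -8.31 51.16] ex -15.031533547847818
205 [[40.1, -0.9, 22.6], [40.1, 0.4, 22.5], [40.1, 1.6, 22.7]]
209 [[39.0, -0.8, 19.7], [38.9, 0.4, 19.9], [38.6, 1.6, 21.7]]
213 [[37.7, -0.8, 18.0], [37.8, 0.4, 17.1], [37.5, 1.6, 18.8]]
217 [[36.7, -0.8, 14.8], [36.7, 0.4, 15.0], [36.1, 1.6, 17.6]]
221 [[37.1, -0.8, 5.9], [37.2, 0.4, 5.7], [37.2, 1.5, 5.5]]
225 [[35.7, -0.8, 5.3], [36.1, 0.4, 3.9], [36.0, 1.5, 4.0]]
229 [[34.0, -0.8, 5.9], [34.4, 0.4, 4.5], [34.5, 1.5, 4.1]]
233 [[32.8, -0.8, 4.7], [32.5, 0.4, 5.6], [32.7, 1.5, 5.0]]
237 [[30.6, -0.8, 7.0], [31.0, 0.4, 5.4], [30.6, 1.5, 6.8]]
241 [[29.3, -0.8, 5.8], [29.3, 0.4, 5.9], [29.1, 1.5, 6.4]]
245 [[28.3, -0.7, 3.9], [28.2, 0.4, 4.2], [28.0, 1.5, 4.8]]
249 [[26.8, -0.7, 3.6], [71.5, -0.0, -141.7], [27.1, 1.5, 2.4]]
253 [[26.1, -0.7, 0.6], [26.3, 0.4, 0.1], [26.0, 1.5, 1.0]]
257 [[25.3, -0.7, -1.6], [24.8, 0.4, -0.2], [24.9, 1.5, -0.4]]
261 [[24.2, -0.7, -2.9], [24.0, 0.4, -2.3], [24.1, 1.5, -2.6]]
265 [[23.3, -0.7, -4.7], [23.1, 0.4, -4.2], [23.1, 1.5, -4.0]]
269 [[21.7, -0.7, -4.7], [22.5, 0.4, -6.7], [22.3, 1.5, -6.2]]
273 [[21.1, -0.7, -7.1], [21.2, 0.4, -7.3], [21.2, 1.5, -7.2]]
277 [[20.2, -0.7, -8.8], [20.1, 0.4, -8.5], [20.4, 1.4, -9.3]]
281 [[19.3, -0.7, -10.2], [19.4, 0.4, -10.5], [18.8, 1.5, -9.1]]
```

Request:
{"method": "move_arm", "body": {
  "increments": [0.0025, -0.0007, 0.013, 0, 1, 0.009, -0.0007, 0.024, 0, 1, 0.0145, -0.0007, 0.034, 0, 1, 0.02, -0.0007, 0.0434, 0, 1, 0.02, -0.0007, 0.0434, 0, 1]
}}

```text
time_s: 16.8
ee_pos: [555.2, -97.2, 113.7]
tool_rot: [[0.98, 0.198, -0.001], [0.198, -0.98, 0.0], [-0.001, -0.001, -1.0]]
contact_force: [0.3, 0.0, -1.2]
opening: 0.274
```

```bash
python3 - <<'E'
from ang import *
sent([.02,-.0007,.0434,0]); print(cur())
c=snap('wrist','w12'); s=r.state(); print(s['time_s'],s['ee_pos'],s['tool_rot'][:,0],s['opening'],s['contact_force'],s['ft_torque'])
cv2.imwrite('pics/c12.png',cv2.resize(c['pixels'][100:300,250:400],None,fx=3,fy=3,interpolation=2))
E
```

```text
(array([555.49, -97.34, 114.64]), 11.400000000000006)
16.85 [555.25 -97.18 114.04] [ 0.98  0.2  -0.  ] 0.26985809283445483 [-0.59  0.04 -0.99] [-0.01  0.04  0.  ]
```

View pics/c12.png

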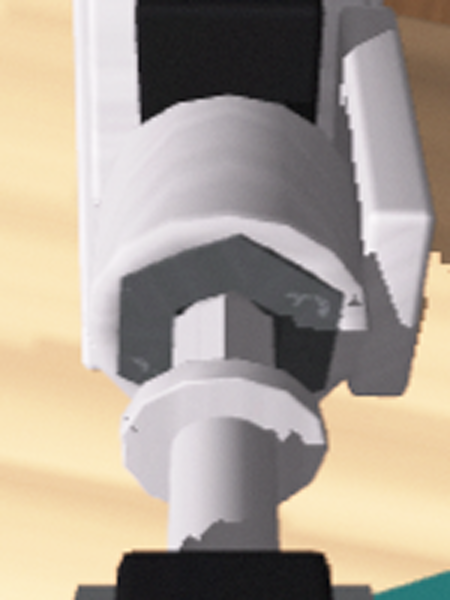

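Request:
{"method": "move_arm", "body": {
  "increments": [0.0038, 0, 0.0065, 0, 1, 0.0075, 0, 0.013, 0, 1, 0.0113, 0, 0.0195, 0, 1]
}}

```text
time_s: 17.15
ee_pos: [559.9, -96.4, 106.6]
tool_rot: [[0.98, 0.198, -0.0], [0.198, -0.98, -0.0], [-0.0, 0.0, -1.0]]
contact_force: [0.2, 0.6, -1.2]
opening: 0.276
```

```bash
python3 - <<'E'
from ang import *
sent([.0113,0,.0195,0]); print(cur())
c=snap('wrist','w13'); s=r.state(); print(s['time_s'],s['ee_pos'],s['opening'],s['contact_force'],s['ft_torque'])
cv2.imwrite('pics/c13.png',cv2.resize(c['pixels'][100:300,250:400],None,fx=3,fy=3,interpolation=2))
E
```

```text
(array([559.92, -96.44, 106.84]), 11.400000000000006)
17.2 [559.94 -96.29 106.18] 0.2707535041888545 [ 0.08  0.26 -0.68] [-0.07 -0.02 -0.02]
```

View pics/c13.png

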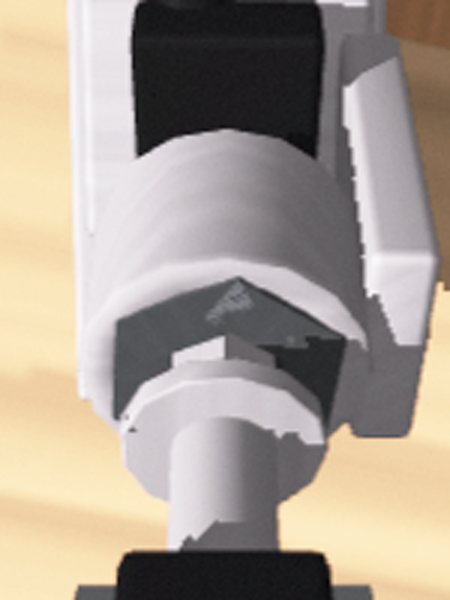

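Request:
{"method": "move_arm", "body": {
  "increments": [0.0038, 0, 0.0065, 0, 1, 0.0075, 0, 0.013, 0, 1, 0.0113, 0, 0.0195, 0, 1, 0.0138, 0, 0.0238, 0, 1]
}}

```text
time_s: 17.6
ee_pos: [564.7, -95.5, 98.3]
tool_rot: [[0.98, 0.198, -0.002], [0.198, -0.98, -0.0], [-0.002, -0.0, -1.0]]
contact_force: [-10.2, -0.2, 18.3]
opening: 0.272
```

```bash
python3 - <<'E'
from ang import *
sent([.0138,0,.0238,0]); print(cur())
c=snap('wrist','w14'); s=r.state(); print(s['time_s'],s['ee_pos'],s['opening'],s['contact_force'],s['ft_torque'])
cv2.imwrite('pics/c14.png',cv2.resize(c['pixels'][100:300,250:400],None,fx=3,fy=3,interpolation=2))
E
```

```text
(array([565.33, -95.35,  97.32]), 11.400000000000006)
17.65 [564.74 -95.49  98.46] 0.27061049578621904 [-7.62  0.15  7.11] [-0.12  1.15  0.01]
```

View pics/c14.png

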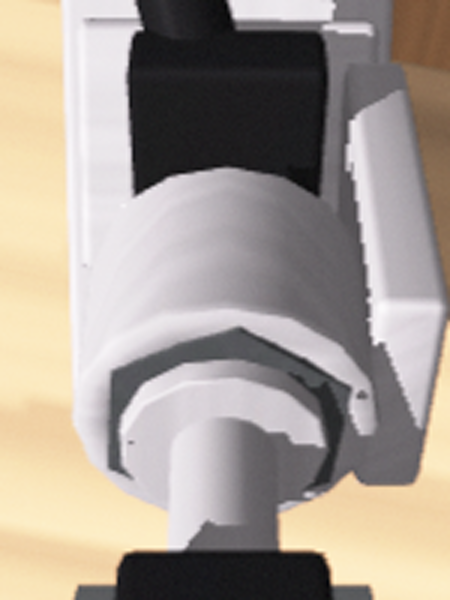

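Request:
{"method": "move_arm", "body": {
  "increments": [0.0025, 0, 0.0043, 0, 1, 0.0025, 0, 0.0043, 0, 1]
}}

```text
time_s: 17.85
ee_pos: [564.9, -95.5, 98.3]
tool_rot: [[0.98, 0.198, -0.004], [0.198, -0.98, -0.0], [-0.004, -0.0, -1.0]]
contact_force: [-13.2, 0.1, 19.4]
opening: 0.272
```

```bash
python3 - <<'E'
from ang import *
sent([.0025,0,.0043,0]); print(cur())
c=snap('wrist','w15'); s=r.state(); print(s['time_s'],s['ee_pos'],s['opening'],s['contact_force'],s['ft_torque'])
d=snap('scene','s15')
T,c=ang('w15',0)
a=cv2.resize(c['pixels'][180:290,270:380],(400,400),interpolation=2); b=cv2.resize(d['pixels'][250:350,250:350],(400,400),interpolation=2)
cv2.imwrite('pics/m15.png',np.hstack([a,b]))
for v in range(195,282,4): print(v,T[v,322:330:3].round(1).tolist(),T[v,295:302:3].round(1).tolist())
E
```

```text
(array([566.31, -95.16,  95.6 ]), 11.400000000000006)
17.9 [564.81 -95.48  98.3 ] 0.2724713151563788 [-13.54   0.22  18.27] [0.04 2.17 0.06]
195 [[47.0, -0.5, 8.0], [47.1, 0.7, 7.5], [47.1, 1.8, 7.0]] [[46.0, -11.1, 13.5], [46.1, -9.9, 12.9], [46.3, -8.6, 11.9]]
199 [[45.9, -0.5, 5.5], [46.0, 0.7, 4.7], [45.9, 1.8, 5.6]] [[44.7, -11.0, 12.2], [45.0, -9.7, 10.2], [45.1, -8.5, 9.7]]
203 [[44.5, -0.5, 4.6], [44.6, 0.7, 4.3], [44.7, 1.8, 3.9]] [[43.6, -10.8, 9.4], [43.8, -9.6, 8.4], [44.0, -8.4, 7.5]]
207 [[43.0, -0.5, 4.9], [43.1, 0.7, 4.5], [43.1, 1.8, 4.1]] [[42.5, -10.7, 7.3], [42.6, -9.5, 7.0], [42.9, -8.3, 5.4]]
211 [[41.2, -0.5, 6.1], [41.5, 0.7, 4.8], [41.3, 1.8, 5.5]] [[41.0, -10.7, 7.0], [41.2, -9.5, 6.2], [41.3, -8.3, 5.4]]
215 [[39.6, -0.5, 6.5], [39.9, 0.7, 4.8], [39.7, 1.8, 5.9]] [[39.8, -10.6, 5.5], [39.4, -9.6, 7.2], [39.6, -8.4, 6.6]]
219 [[38.0, -0.5, 6.8], [38.0, 0.7, 6.7], [37.8, 1.8, 7.3]] [[37.7, -10.8, 7.9], [37.7, -9.7, 8.1], [37.8, -8.5, 7.6]]
223 [[36.9, -0.5, 4.8], [37.4, 0.7, 2.8], [37.0, 1.8, 4.3]] [[36.1, -10.9, 8.1], [36.2, -9.7, 7.4], [36.1, -8.6, 7.8]]
22
[... 1035 characters left out ...]
11.6, 13.6], [19.7, -10.3, 13.4], [19.8, -9.1, 13.1]]
263 [[23.9, -0.4, -3.9], [23.6, 0.7, -2.8], [24.1, 1.8, -4.4]] [[15.0, -12.2, 21.9], [17.3, -10.5, 15.2], [17.8, -9.2, 13.8]]
267 [[22.4, -0.4, -3.9], [23.0, 0.7, -5.6], [23.2, 1.8, -6.1]] [[-14.1, -18.2, 98.3], [-14.0, -16.2, 98.0], [12.9, -9.7, 22.6]]
271 [[22.1, -0.4, -7.2], [22.0, 0.7, -7.1], [22.1, 1.8, -7.3]] [[-16.3, -18.1, 96.8], [-17.2, -16.3, 99.2], [-16.8, -14.4, 98.2]]
275 [[20.9, -0.4, -8.1], [21.3, 0.7, -9.2], [20.9, 1.7, -8.2]] [[-19.7, -18.3, 98.8], [-19.8, -16.4, 98.9], [-19.8, -14.5, 99.1]]
279 [[19.6, -0.4, -8.9], [20.3, 0.7, -10.6], [20.3, 1.7, -10.6]] [[-22.9, -18.4, 99.8], [-22.9, -16.5, 99.8], [-23.0, -14.6, 100.0]]
```

View pics/m15.png

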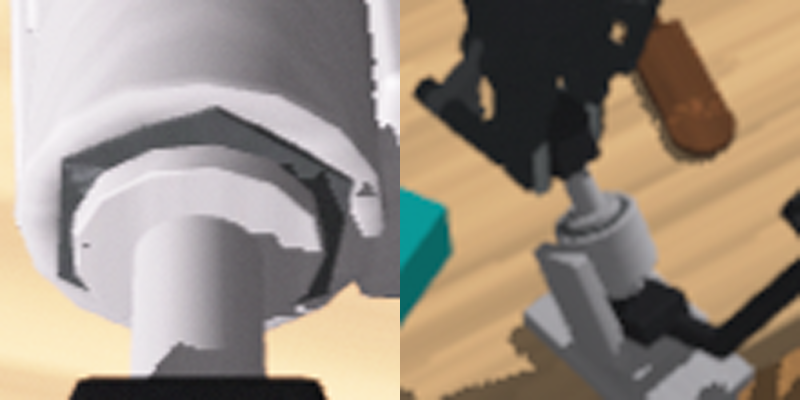

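Request:
{"method": "move_arm", "body": {
  "increments": [-0.0025, 0, -0.0043, 0, 1, -0.0025, -0.0008, -0.0043, 0.0139, 1, -0.0023, -0.0017, -0.0043, 0.0278, 1, -0.002, -0.0026, -0.0043, 0.0417, 1, -0.0019, -0.0034, -0.0043, 0.0556, 1, -0.0016, -0.0042, -0.0043, 0.0694, 1],
  "newtons": 30
}}

```text
time_s: 18.55
ee_pos: [564.0, -85.4, 99.5]
tool_rot: [[0.971, -0.239, -0.004], [-0.239, -0.971, 0.014], [-0.007, -0.013, -1.0]]
contact_force: [-9.5, 29.2, 19.8]
opening: 0.275
```

```bash
python3 - <<'E'
from ang import *
sent([-.0016,-.0042,-.0043,.0694]); print(cur())
c=snap('wrist','w16'); s=r.state(); print(s['time_s'],s['ee_pos'],s['tool_rot'],s['opening'],s['contact_force'],s['ft_torque'])
d=snap('scene','s16')
a=cv2.resize(c['pixels'][160:340,230:410],(400,400),interpolation=2); b=cv2.resize(d['pixels'][250:350,250:350],(400,400),interpolation=2)
cv2.imwrite('pics/m16.png',np.hstack([a,b]))
E
```

```text
(array([565.35, -93.64,  97.32]), -13.583999999999996)
18.6 [564.17 -85.2   99.6 ] [[ 0.97 -0.24 -0.  ]
 [-0.24 -0.97  0.01]
 [-0.01 -0.01 -1.  ]] 0.27119355090202957 [-9.74 25.15 18.52] [5.59 1.33 1.19]
```

View pics/m16.png

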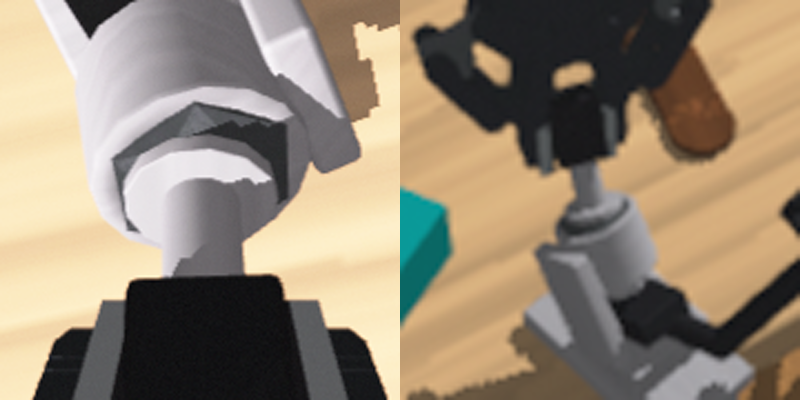

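Request:
{"method": "move_arm", "body": {
  "increments": [0, 0, 0, 0, 0.1, 0, 0, 0, 0, 0.1, 0, 0, 0, 0, 0.1]
}}

```text
time_s: 18.95
ee_pos: [565.8, -93.9, 97.5]
tool_rot: [[0.972, -0.235, 0.001], [-0.235, -0.972, -0.0], [0.001, 0.0, -1.0]]
contact_force: [-0.6, -0.5, -0.5]
opening: 0.448
```

```bash
python3 - <<'E'
from ang import *
c=snap('wrist','w17'); s=r.state(); print(s['time_s'],s['ee_pos'],s['tool_rot'],s['opening'],s['contact_force'],s['ft_torque'])
d=snap('scene','s17')
a=cv2.resize(c['pixels'][160:340,230:410],(400,400),interpolation=2); b=cv2.resize(d['pixels'][250:350,250:350],(400,400),interpolation=2)
cv2.imwrite('pics/m17.png',np.hstack([a,b]))
E
```

```text
19.0 [565.61 -94.04  97.27] [[ 0.97 -0.24  0.  ]
 [-0.24 -0.97 -0.  ]
 [ 0.    0.   -1.  ]] 0.45055734486438515 [ 0.24 -0.85  0.13] [0.02 0.04 0.03]
```

View pics/m17.png

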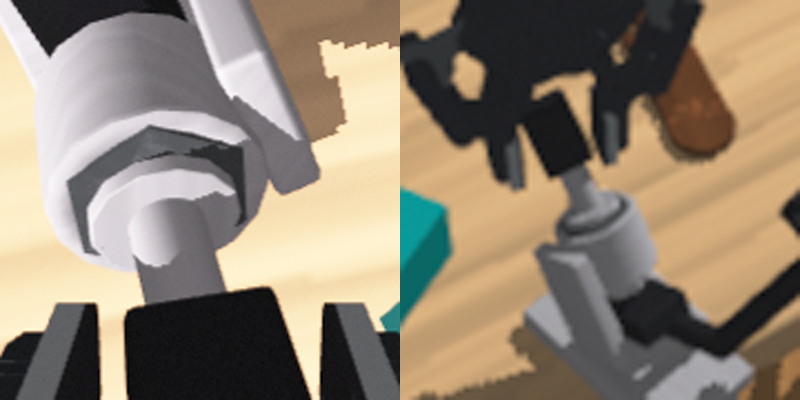

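```bash
cat >> ang.py <<'E'
CY=np.radians(11.4); NN=np.array([-.5*np.cos(CY),-.5*np.sin(CY),.866]); EY=np.array([-np.sin(CY),np.cos(CY),0]); EX=np.cross(EY,NN)
S0=np.array([590.8,-90.5,84.9])
def headang(f):
    """head/hex orientation about socket axis from depth: returns points' normals"""
    c=load(f); D=c['depth']; vv,uu=np.mgrid[0:480,0:640]
    W=(np.stack([(uu-c['cx'])/c['fx']*D,(vv-c['cy'])/c['fy']*D,D],-1)-c['t'])@c['R']
    q=W-S0; a=q@NN; x=q@EX; y=q@EY
    g=cv2.cvtColor(c['pixels'],cv2.COLOR_BGR2GRAY)
    return c,g,a,x,y
E
python3 - <<'E'
from ang import *
c,g,a,x,y=headang('w17')
m=(g<60)&(a>27)&(a<64)&(np.hypot(x,y)<22)
print(m.sum()); 
ys,xs=np.nonzero(m); print(xs.min(),xs.max(),ys.min(),ys.max())
side=m&(a>31)&(a<57); top=m&(a>58)
print('side',side.sum(),'top',top.sum(), a[m].max())
X=np.stack([x[side],y[side]],1)
h,e=np.histogram(np.degrees(np.arctan2(X[:,1],X[:,0])),18,(-180,180)); print(h)
p=np.polyfit(X[:,1],X[:,0],1); print('front face: x=',p,'normal ang',np.degrees(np.arctan(-p[0])))
t=np.stack([x[top],y[top]],1).astype(np.float32)
if len(t): print(cv2.minAreaRect(t))
E
```

```text
10982
258 400 290 415
side 7070 top 3362 63.99523203884835
[   0   25  159  213  325 1330  875  719  755 1070  600  347  322  231
   99    0    0    0]
front face: x= [0.24 6.69] normal ang -13.590152235738149
((-2.323213577270508, -3.7825794219970703), (29.430667877197266, 27.992019653320312), 66.60296630859375)
```

```bash
cat >> ang.py <<'E'
def fa(f):
    c,g,a,x,y=headang(f)
    best=None
    for t in range(-45,46):
        n=np.array([np.cos(np.radians(t)),np.sin(np.radians(t))])
        d=x*n[0]+y*n[1]; l=-x*n[1]+y*n[0]
        m=(g<70)&(a>32)&(a<56)&(abs(l)<10)&(d>7)&(d<17)
        if m.sum()<150: continue
        md=np.median(d[m]); k=(abs(d[m]-md)<.8).mean()
        if best is None or k>best[0]: best=(round(float(k),3),t,round(float(md),1),int(m.sum()))
    return best
def hexang(f):
    c,g,a,x,y=headang(f)
    m=(abs(a)<3)&(np.hypot(x,y)<21)&(np.hypot(x,y)>14.5)
    return c,g,a,x,y,m
E
python3 - <<'E'
from ang import *
for f in ['w15','w16','w17']: print(f,fa(f))
E
```

```text
w15 (0.85, 0, 10.9, 4387)
w16 (0.755, -22, 9.0, 3034)
w17 (0.748, -24, 8.7, 4296)
```

Request:
{"method": "move_arm", "body": {
  "increments": [0.0012, 0.0049, -0.0468, 0, 0.1, 0.0012, 0.0049, -0.0468, 0, 0.34, 0.0012, 0.0049, -0.0468, 0, 0.34, 0.0012, 0.0049, -0.0468, 0.0167, 0.34, 0.0012, 0.0049, -0.0468, 0.0333, 0.34, 0.0012, 0.0049, -0.0468, 0.05, 0.34, 0.0012, 0.0049, -0.0468, 0.0611, 0.34, 0.0012, 0.0049, -0.0468, 0.0611, 0.34]
}}

```text
time_s: 19.85
ee_pos: [568.6, -93.7, 118.7]
tool_rot: [[0.812, -0.584, 0.007], [-0.584, -0.812, 0.003], [0.004, -0.007, -1.0]]
contact_force: [0.5, 8.4, 10.3]
opening: 0.327
```

```bash
python3 - <<'E'
from ang import *
sent([.0012,.0049,-.0468,.0611]); print(cur())
c=snap('wrist','w18'); s=r.state(); print(s['time_s'],s['ee_pos'],s['tool_rot'][:,0],s['opening'],s['contact_force'],s['ft_torque'])
d=snap('scene','s18'); print(fa('w18'))
a=cv2.resize(c['pixels'][160:380,230:450],(400,400),interpolation=2); b=cv2.resize(d['pixels'][250:350,250:350],(400,400),interpolation=2)
cv2.imwrite('pics/m18.png',np.hstack([a,b]))
E
```

```text
(array([565.36, -95.65, 116.04]), -35.58)
19.9 [568.6  -93.74 118.66] [ 0.81 -0.58  0.  ] 0.32875203018391874 [ 1.21  8.18 11.2 ] [ 1.91 -0.52  0.35]
(0.792, -44, 8.8, 2601)
```

View pics/m18.png

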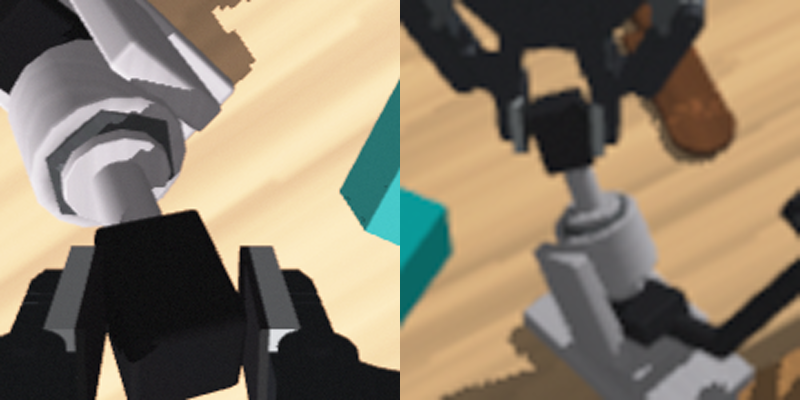

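Request:
{"method": "move_arm", "body": {
  "increments": [0, 0, 0, 0, -0.7, 0, 0, 0, 0, -0.7, 0, 0, 0, -0.022, -0.7, 0, 0, 0, -0.045, -0.7, 0, 0, 0, -0.0685, -0.7, 0, 0, 0, -0.092, -0.7, 0, 0, 0, -0.1155, -0.7, 0, 0, 0, -0.139, -0.7, 0, 0, 0, -0.1625, -0.7, 0, 0, 0, -0.186, -0.7]
}}

```text
time_s: 20.95
ee_pos: [564.4, -96.0, 114.7]
tool_rot: [[0.851, 0.525, -0.002], [0.525, -0.851, 0.0], [-0.002, -0.001, -1.0]]
contact_force: [0.1, -0.4, -0.4]
opening: 0.849
```

```bash
python3 - <<'E'
from ang import *
sent([0,0,0,-.186]); print(cur())
c=snap('wrist','w19'); s=r.state(); print(s['time_s'],s['ee_pos'],s['tool_rot'][:,0],s['opening'],s['contact_force'],s['ft_torque'])
d=snap('scene','s19'); print(fa('w19'))
a=cv2.resize(c['pixels'][160:380,230:450],(400,400),interpolation=2); b=cv2.resize(d['pixels'][250:350,250:350],(400,400),interpolation=2)
cv2.imwrite('pics/m19.png',np.hstack([a,b]))
E
```

```text
(array([565.36, -95.65, 116.04]), 31.379999999999995)
21.0 [564.4  -96.03 114.74] [ 0.85  0.53 -0.  ] 0.8475895059614942 [ 1.06  0.18 -0.44] [ 0.05  0.02 -0.06]
(0.841, -45, 9.4, 1918)
```

View pics/m19.png

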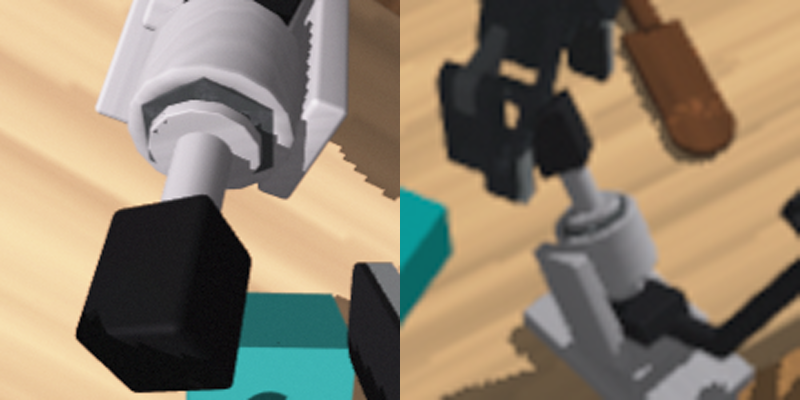

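Request:
{"method": "move_arm", "body": {
  "increments": [0, 0, 0, -0.0235, -0.7, 0, 0, 0, -0.047, -0.7, 0, 0, 0, -0.0625, 0.0, 0, 0, 0, -0.0625, 0.3, 0, 0, 0, -0.0625, 0.36, 0, 0, 0, -0.0625, 0.36, 0, 0, 0, -0.0625, 0.36]
}}

```text
time_s: 21.75
ee_pos: [566.5, -96.5, 116.9]
tool_rot: [[0.591, 0.807, 0.003], [0.807, -0.591, -0.001], [0.0, 0.003, -1.0]]
contact_force: [1.1, -3.4, 4.0]
opening: 0.343
```

```bash
python3 - <<'E'
from ang import *
sent([0,0,0,-.0625]); print(cur())
c=snap('wrist','w20'); s=r.state(); print(s['time_s'],s['ee_pos'],s['tool_rot'][:,0],s['opening'],s['contact_force'],s['ft_torque'])
print(fa('w20'))
a=cv2.resize(c['pixels'][160:380,230:450],(400,400),interpolation=2);
cv2.imwrite('pics/m20.png',a)
E
```

```text
(array([565.36, -95.65, 116.04]), 53.879999999999995)
21.8 [566.51 -96.45 116.93] [0.59 0.81 0.  ] 0.34524650395549933 [ 1.75 -4.11  3.01] [-0.73 -0.47 -0.1 ]
(0.881, 43, 9.9, 2737)
```

View pics/m20.png

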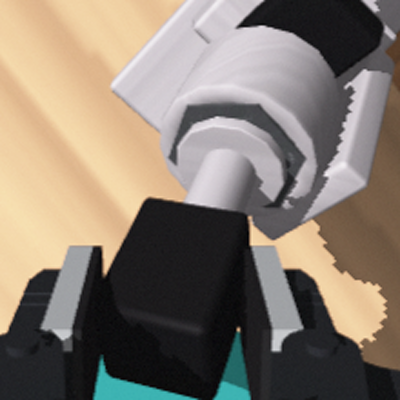

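Request:
{"method": "move_arm", "body": {
  "increments": [0, 0, 0, 0.0236, 0.36, 0, 0, 0, 0.0472, 0.36, 0, 0, 0, 0.0708, 0.36, 0, 0, 0, 0.0944, 0.36, 0, 0, 0, 0.118, 0.36, 0, 0, 0, 0.1416, 0.36, 0, 0, 0, 0.1652, 0.36, 0, 0, 0, 0.1888, 0.36, 0, 0, 0, 0.2124, 0.36, 0, 0, 0, 0.236, 0.36]
}}

```text
time_s: 22.8
ee_pos: [566.4, -92.5, 118.1]
tool_rot: [[0.853, -0.522, 0.002], [-0.522, -0.853, 0.006], [-0.001, -0.006, -1.0]]
contact_force: [-1.0, 11.2, 11.2]
opening: 0.32
```

Request:
{"method": "move_arm", "body": {
  "increments": [0, 0, 0, 0.0139, 0.36, 0, 0, 0, 0.0139, 0.36]
}}

```text
time_s: 23.0
ee_pos: [567.0, -92.0, 118.5]
tool_rot: [[0.806, -0.591, 0.003], [-0.591, -0.806, 0.006], [-0.001, -0.007, -1.0]]
contact_force: [-1.9, 9.6, 11.2]
opening: 0.32
```

```bash
python3 - <<'E'
from ang import *
sent([0,0,0,.236]);sent([0,0,0,.0139]); print(cur())
c=snap('wrist','w21'); s=r.state(); print(s['time_s'],s['ee_pos'],s['tool_rot'][:,0],s['opening'],s['contact_force'],s['ft_torque'])
print(fa('w21')); d=snap('scene','s21')
a=cv2.resize(c['pixels'][160:380,230:450],(400,400),interpolation=2); b=cv2.resize(d['pixels'][250:350,250:350],(400,400),interpolation=2)
cv2.imwrite('pics/m21.png',np.hstack([a,b]))
E
```

```text
(array([565.36, -95.65, 116.04]), -36.083999999999996)
23.05 [566.95 -92.02 118.47] [ 0.81 -0.59 -0.  ] 0.32553989150798274 [-0.33  9.32 12.9 ] [ 2.52 -0.37  0.55]
(0.904, -42, 11.3, 2511)
```

View pics/m21.png

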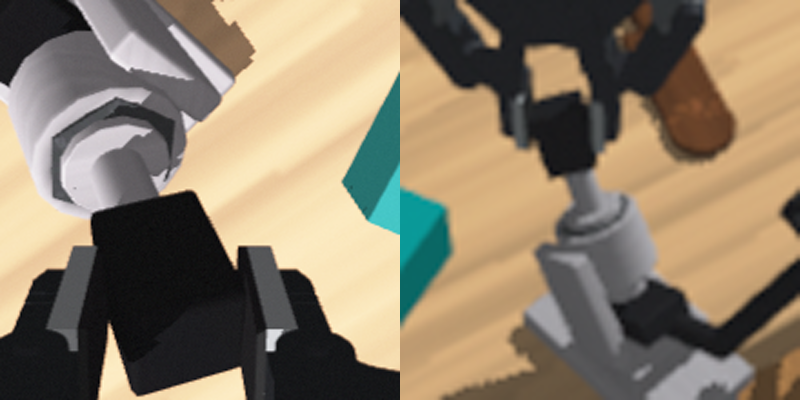

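Request:
{"method": "move_arm", "body": {
  "increments": [0, 0, 0, 0, -0.7, 0, 0, 0, 0, -0.7, 0, 0, 0, -0.022, -0.7, 0, 0, 0, -0.045, -0.7, 0, 0, 0, -0.0685, -0.7, 0, 0, 0, -0.092, -0.7, 0, 0, 0, -0.1155, -0.7, 0, 0, 0, -0.139, -0.7, 0, 0, 0, -0.1625, -0.7, 0, 0, 0, -0.186, -0.7]
}}

```text
time_s: 24.1
ee_pos: [564.2, -95.7, 114.8]
tool_rot: [[0.856, 0.518, -0.003], [0.518, -0.856, 0.001], [-0.002, -0.002, -1.0]]
contact_force: [0.4, 0.9, 0.1]
opening: 0.85
```

Request:
{"method": "move_arm", "body": {
  "increments": [0, 0, 0, -0.0235, -0.7, 0, 0, 0, -0.047, -0.7, 0, 0, 0, -0.0639, 0.0, 0, 0, 0, -0.0639, 0.3, 0, 0, 0, -0.0639, 0.36, 0, 0, 0, -0.0639, 0.36, 0, 0, 0, -0.0639, 0.36]
}}

```text
time_s: 24.8
ee_pos: [566.0, -96.4, 116.5]
tool_rot: [[0.59, 0.807, 0.001], [0.807, -0.59, -0.001], [-0.0, 0.002, -1.0]]
contact_force: [0.3, -3.1, 0.9]
opening: 0.353
```

```bash
python3 - <<'E'
from ang import *
sent([0,0,0,-.186]);sent([0,0,0,-.0639]); print(cur())
c=snap('wrist','w22'); s=r.state(); print(s['time_s'],s['ee_pos'],s['tool_rot'][:,0],s['opening'],s['contact_force'],s['ft_torque'])
print(fa('w22'))
a=cv2.resize(c['pixels'][160:380,230:450],(400,400),interpolation=2);
cv2.imwrite('pics/m22.png',a)
E
```

```text
(array([565.36, -95.65, 116.04]), 53.879999999999995)
24.85 [565.96 -96.42 116.45] [ 0.59  0.81 -0.  ] 0.35119479273453935 [ 1.52 -3.32 -0.47] [-0.82 -0.47 -0.03]
(0.916, 45, 12.9, 2584)
```

View pics/m22.png

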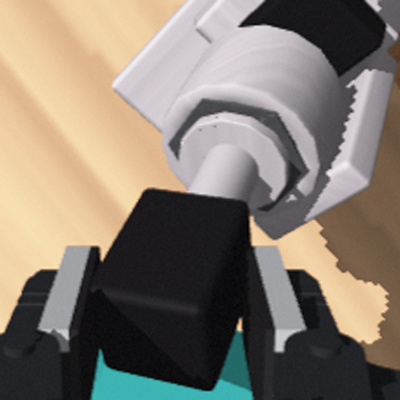

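Request:
{"method": "move_arm", "body": {
  "increments": [0, 0, 0, 0.0236, 0.36, 0, 0, 0, 0.0472, 0.36, 0, 0, 0, 0.0708, 0.36, 0, 0, 0, 0.0944, 0.36, 0, 0, 0, 0.118, 0.36]
}}

```text
time_s: 25.35
ee_pos: [565.2, -94.9, 116.3]
tool_rot: [[0.982, 0.191, -0.0], [0.191, -0.982, 0.001], [0.0, -0.001, -1.0]]
contact_force: [-0.4, 1.0, 1.0]
opening: 0.317
```

```bash
python3 - <<'E'
from ang import *
sent([0,0,0,.118]); print(cur())
c=snap('wrist','w23'); s=r.state(); print(s['time_s'],s['ee_pos'],s['tool_rot'][:,0],s['opening'],s['contact_force'],s['ft_torque'])
print(fa('w23'))
E
```

```text
(array([565.36, -95.65, 116.04]), 11.399999999999999)
25.4 [565.16 -94.84 116.15] [ 0.98  0.19 -0.  ] 0.31976713531184653 [-0.5  -0.69  1.99] [ 0.01 -0.02  0.11]
(0.88, 11, 12.5, 3100)
```

Request:
{"method": "move_arm", "body": {
  "increments": [0, 0, 0, 0.0236, 0.36, 0, 0, 0, 0.0472, 0.36, 0, 0, 0, 0.0472, 0.36]
}}

```text
time_s: 25.7
ee_pos: [565.1, -94.2, 116.1]
tool_rot: [[0.995, -0.096, -0.001], [-0.096, -0.995, 0.003], [-0.001, -0.002, -1.0]]
contact_force: [0.4, 4.2, 3.2]
opening: 0.32
```

```bash
python3 - <<'E'
from ang import *
sent([0,0,0,.0472]); print(cur())
c=snap('wrist','w24'); s=r.state(); print(s['time_s'],s['ee_pos'],s['tool_rot'][:,0],s['opening'],s['contact_force'],s['ft_torque'])
print(fa('w24'))
a=cv2.resize(c['pixels'][160:380,230:450],(400,400),interpolation=2);
cv2.imwrite('pics/m24.png',a)
E
```

```text
(array([565.36, -95.65, 116.04]), -5.592000000000002)
25.75 [565.1  -94.31 116.1 ] [ 1.   -0.09 -0.  ] 0.32415456277088506 [-0.16  4.53  3.51] [0.98 0.04 0.26]
(0.888, -6, 12.5, 3146)
```

View pics/m24.png

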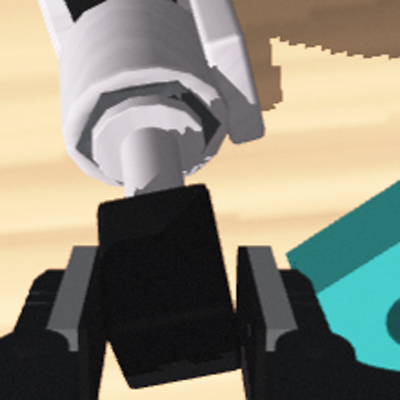

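Request:
{"method": "move_arm", "body": {
  "increments": [0, 0, 0, 0.0236, 0.36, 0, 0, 0, 0.0472, 0.36, 0, 0, 0, 0.0708, 0.36, 0, 0, 0, 0.0847, 0.36, 0, 0, 0, 0.0847, 0.36]
}}

```text
time_s: 26.25
ee_pos: [566.5, -92.2, 118.3]
tool_rot: [[0.81, -0.587, 0.002], [-0.587, -0.81, 0.006], [-0.001, -0.006, -1.0]]
contact_force: [-2.9, 12.2, 13.2]
opening: 0.327
```

```bash
python3 - <<'E'
from ang import *
sent([0,0,0,.0847]); print(cur())
c=snap('wrist','w25'); s=r.state(); print(s['time_s'],s['ee_pos'],s['tool_rot'][:,0],s['opening'],s['contact_force'],s['ft_torque'])
print(fa('w25'))
a=cv2.resize(c['pixels'][160:380,230:450],(400,400),interpolation=2);
cv2.imwrite('pics/m25.png',a)
E
```

```text
(array([565.36, -95.65, 116.04]), -36.084)
26.3 [566.47 -92.27 118.32] [ 0.81 -0.59 -0.  ] 0.32288711563113714 [-2.27 11.36 13.19] [ 2.91 -0.06  0.52]
(0.931, -42, 12.2, 2519)
```

View pics/m25.png

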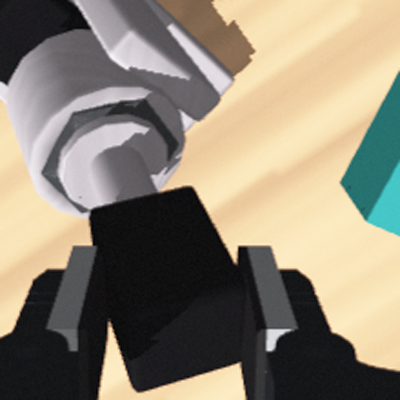

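Request:
{"method": "move_arm", "body": {
  "increments": [0, 0, 0, 0, -0.7, 0, 0, 0, 0, -0.7, 0, 0, 0, -0.022, -0.7, 0, 0, 0, -0.045, -0.7, 0, 0, 0, -0.0685, -0.7, 0, 0, 0, -0.092, -0.7, 0, 0, 0, -0.1155, -0.7, 0, 0, 0, -0.139, -0.7, 0, 0, 0, -0.1625, -0.7, 0, 0, 0, -0.186, -0.7]
}}

```text
time_s: 27.3
ee_pos: [564.5, -96.3, 115.0]
tool_rot: [[0.854, 0.52, -0.002], [0.52, -0.854, -0.0], [-0.002, -0.001, -1.0]]
contact_force: [-0.2, 0.2, 0.1]
opening: 0.848
```

Request:
{"method": "move_arm", "body": {
  "increments": [0, 0, 0, -0.0235, -0.7, 0, 0, 0, -0.047, -0.7, 0, 0, 0, -0.0639, 0.0, 0, 0, 0, -0.0639, 0.3, 0, 0, 0, -0.0639, 0.36, 0, 0, 0, -0.0639, 0.36, 0, 0, 0, -0.0639, 0.36]
}}

```text
time_s: 28.0
ee_pos: [566.1, -96.7, 116.6]
tool_rot: [[0.59, 0.807, 0.002], [0.807, -0.59, -0.002], [-0.0, 0.002, -1.0]]
contact_force: [1.3, -4.0, 1.0]
opening: 0.353
```

Request:
{"method": "move_arm", "body": {
  "increments": [0, 0, 0, 0.0236, 0.36, 0, 0, 0, 0.0472, 0.36, 0, 0, 0, 0.0556, 0.36, 0, 0, 0, 0.0556, 0.36]
}}

```text
time_s: 28.4
ee_pos: [565.2, -95.7, 117.4]
tool_rot: [[0.831, 0.556, -0.0], [0.556, -0.831, -0.0], [-0.0, -0.0, -1.0]]
contact_force: [-2.9, -2.0, 8.3]
opening: 0.322
```

```bash
python3 - <<'E'
from ang import *
sent([0,0,0,-.186]);sent([0,0,0,-.0639]);sent([0,0,0,.0556]); print(cur())
c=snap('wrist','w26'); s=r.state(); print(s['time_s'],s['ee_pos'],s['tool_rot'][:,0],s['opening'],s['contact_force'],s['ft_torque'])
print(fa('w26'))
a=cv2.resize(c['pixels'][160:380,230:450],(400,400),interpolation=2);
cv2.imwrite('pics/m26.png',a)
E
```

```text
(array([565.36, -95.65, 116.04]), 33.86399999999999)
28.45 [565.14 -95.79 117.35] [ 0.83  0.56 -0.  ] 0.3231049371670085 [-3.53 -2.06  8.66] [-0.33  0.41  0.06]
(0.898, 24, 12.8, 2964)
```

View pics/m26.png

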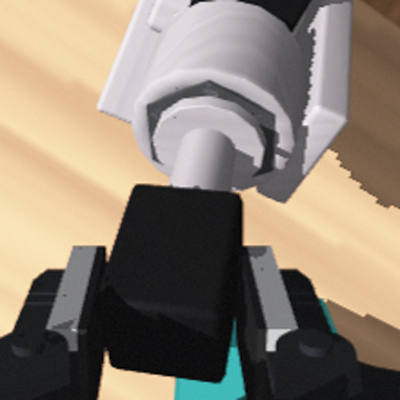

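Request:
{"method": "move_arm", "body": {
  "increments": [0, 0, 0, 0.0236, 0.36, 0, 0, 0, 0.0472, 0.36, 0, 0, 0, 0.0472, 0.36]
}}

```text
time_s: 28.75
ee_pos: [565.0, -95.2, 116.0]
tool_rot: [[0.957, 0.289, -0.001], [0.289, -0.957, 0.001], [-0.001, -0.001, -1.0]]
contact_force: [-0.6, -0.5, 2.6]
opening: 0.321
```

```bash
python3 - <<'E'
from ang import *
sent([0,0,0,.0472]); print(cur())
c=snap('wrist','w27'); s=r.state(); print(s['time_s'],s['ee_pos'],s['tool_rot'][:,0],s['opening'],s['contact_force'],s['ft_torque'])
print(fa('w27'))
E
```

```text
(array([565.36, -95.65, 116.04]), 16.87199999999999)
28.8 [564.95 -95.3  115.96] [ 0.96  0.29 -0.  ] 0.31984199666985536 [-0.59 -0.31  2.37] [-0.06  0.03 -0.03]
(0.888, 14, 12.1, 3131)
```

Request:
{"method": "move_arm", "body": {
  "increments": [0, 0, 0, 0.0236, 0.36, 0, 0, 0, 0.0472, 0.36, 0, 0, 0, 0.0472, 0.36]
}}

```text
time_s: 29.1
ee_pos: [564.7, -95.3, 115.5]
tool_rot: [[1.0, 0.0, -0.001], [0.0, -1.0, 0.001], [-0.001, -0.001, -1.0]]
contact_force: [-0.6, 0.4, -0.0]
opening: 0.323
```

```bash
python3 - <<'E'
from ang import *
sent([0,0,0,.0472]); print(cur())
c=snap('wrist','w28'); s=r.state(); print(s['time_s'],s['ee_pos'],s['tool_rot'][:,0],s['opening'],s['contact_force'],s['ft_torque'])
print(fa('w28'))
a=cv2.resize(c['pixels'][160:380,230:450],(400,400),interpolation=2);
cv2.imwrite('pics/m28.png',a)
E
```

```text
(array([565.36, -95.65, 116.04]), -0.12000000000001165)
29.15 [564.86 -95.36 115.53] [ 1.  0. -0.] 0.3196710269240929 [ 0.29 -1.02 -0.7 ] [-0.04 -0.   -0.01]
(0.878, -4, 11.2, 3187)
```

View pics/m28.png

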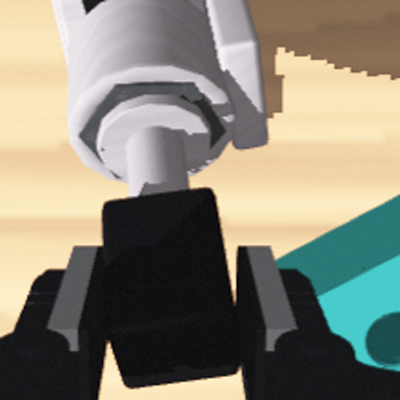

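```bash
python3 - <<'E'
from ang import *
for f in ['w15','w17','w24','w28']:
    c,g,a,x,y=headang(f)
    rr=np.hypot(x+1,y)
    fl=(rr>8)&(rr<12.5)&(a>-3)&(a<9)&(g>90)
    fc=(rr>15.2)&(rr<20)&(a>-6)&(a<4)
    A=lambda m:(int(m.sum()),np.percentile(a[m],[20,50,80]).round(1))
    print(f,'flange',A(fl),'face',A(fc))
    # flange plane tilt
    P=np.stack([x[fl],y[fl],np.ones(fl.sum())],1); co=np.linalg.lstsq(P,a[fl],rcond=None)[0]; print(co)
c=load('w28'); cv2.imwrite('pics/c28.png',cv2.resize(c['pixels'][180:270,260:370],None,fx=7,fy=7,interpolation=2))
E
```

```text
w15 flange (968, array([3.5, 3.9, 4.3])) face (1900, array([-1.3, -0.8, -0.1]))
[0.04 0.   3.91]
w17 flange (931, array([4.4, 4.9, 5.4])) face (1855, array([-1.2, -0.7, -0.1]))
[ 0.03 -0.01  4.7 ]
w24 flange (885, array([3.7, 4.1, 4.6])) face (1592, array([-1.3, -0.7, -0.1]))
[ 0.01 -0.03  4.25]
w28 flange (818, array([3.6, 4. , 4.3])) face (1590, array([-1.3, -0.7, -0.1]))
[ 0.01 -0.01  3.99]
```

View pics/c28.png

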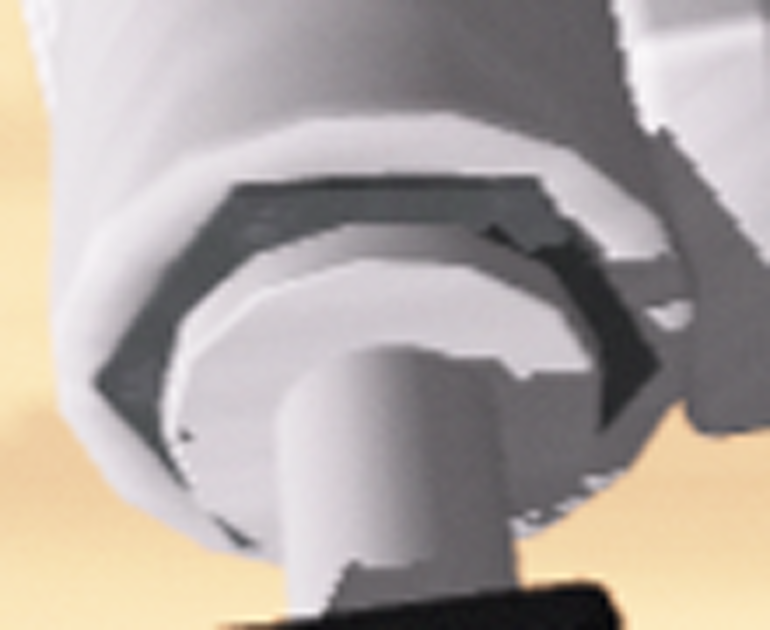

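```bash
cat >> ang.py <<'E'
def plateang(f,pts,s,u0,v0):
    c=load(f); o=-c['R'].T@c['t']; P0=S0-0.6*NN; out=[]
    for a,b in pts:
        u,v=u0+a/s,v0+b/s
        w=c['R'].T@np.array([(u-c['cx'])/c['fx'],(v-c['cy'])/c['fy'],1]); p=o+w*((P0-o)@NN)/(w@NN); q=p-S0
        out.append((q@EX,q@EY))
    out=np.array(out); return out
E
python3 - <<'E'
from ang import *
q=plateang('w28',[(232,185),(540,178),(95,382),(660,365)],7,260,180); print(q)
print('centre guess from opposite corners',(q[2]+q[3])/2, np.degrees(np.arctan2(*(q[3]-q[2])[::-1])), np.degrees(np.arctan2(*(q[1]-q[0])[::-1])),np.linalg.norm(q[3]-q[2]))
for f in ['w25','w26','w27','w21','w22','w24']:
    c=load(f); crop(c,240,360,170,290,'z'+f,5)
import cv2
ims=[cv2.resize(load(f)['pixels'][170:290,230:370],(390,334),interpolation=2) for f in ['w25','w26']]
cv2.imwrite('pics/m29.png',np.hstack(ims))
E
```

```text
[[ 16.96   5.11]
 [ 12.81 -12.98]
 [  3.24  17.18]
 [ -4.89 -18.25]]
centre guess from opposite corners [-0.82 -0.53] -102.91266883990271 -102.91867835701747 36.34878681983245
```

View pics/m29.png

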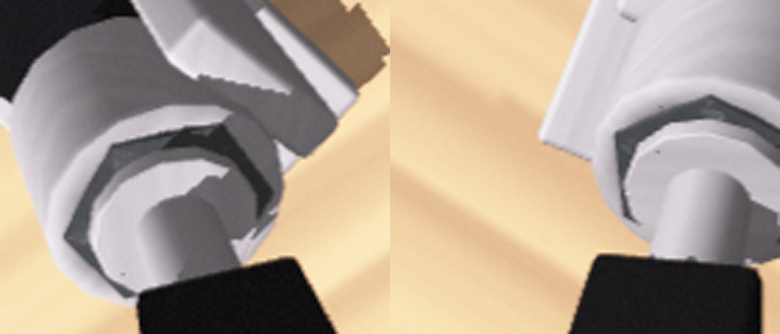

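```bash
python3 - <<'E'
from ang import *
s=390/140
q=plateang('w25',[(110,148),(228,120),(68,237),(270,190)],s,230,170); print(q); c0=np.array([-.8,-.5])
print(np.degrees(np.arctan2(*(q-c0).T[::-1]))%60)
q=plateang('w26',[(318,97),(226,133),(238,222)],s,230,170); print(q)
print(np.degrees(np.arctan2(*(q-c0).T[::-1]))%60)
q=plateang('w28',[(232,185),(540,178),(95,382),(660,365)],7,260,180)
print(np.degrees(np.arctan2(*(q-c0).T[::-1]))%60)
for f,sx in [('w23',0),('w27',0)]: pass
cv2.imwrite('pics/m30.png',np.hstack([cv2.resize(load(f)['pixels'][170:290,230:370],(390,334),interpolation=2) for f in ['w21','w27']]))
E
```

```text
[[ 16.83  -4.22]
 [  3.93 -18.71]
 [ 11.34  12.31]
 [-12.64 -13.08]]
[48.09 44.57 46.55 46.74]
[[ 15.88   6.78]
 [  1.95  17.23]
 [-16.21   8.98]]
[23.58 21.17 28.42]
[17.53 17.48 17.14 17.03]
```

View pics/m30.png

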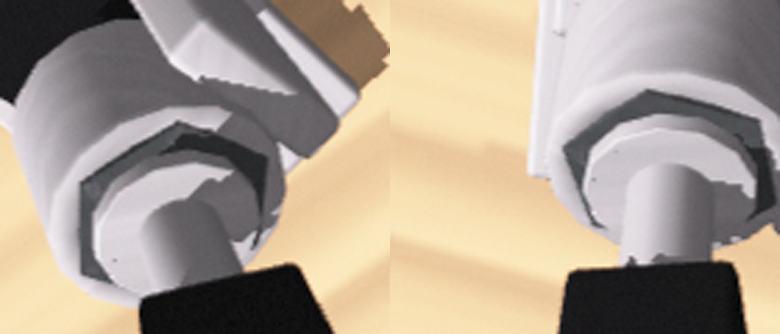

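```bash
python3 - <<'E'
from ang import *
s=390/140; c0=np.array([-.8,-.5])
for f,p in [('w21',[(180,122),(82,183),(267,157),(82,277)]),('w27',[(258,92),(368,120),(175,152),(203,222)])]:
    q=plateang(f,p,s,230,170); print(f,np.degrees(np.arctan2(*(q-c0).T[::-1]))%60, np.hypot(*(q-c0).T))
A=[cv2.resize(load(f)['pixels'][170:290,230:370],(260,223),interpolation=2) for f in ['w17','w18','w19','w20','w22','w24']]
cv2.imwrite('pics/m31.png',np.vstack([np.hstack(A[:3]),np.hstack(A[3:])]))
E
```

```text
w21 [11.07 11.17 10.91 13.35] [17.93 18.04 17.91 18.68]
w27 [16.6  18.83 19.59 16.14] [18.01 18.29 17.57 17.48]
```

View pics/m31.png

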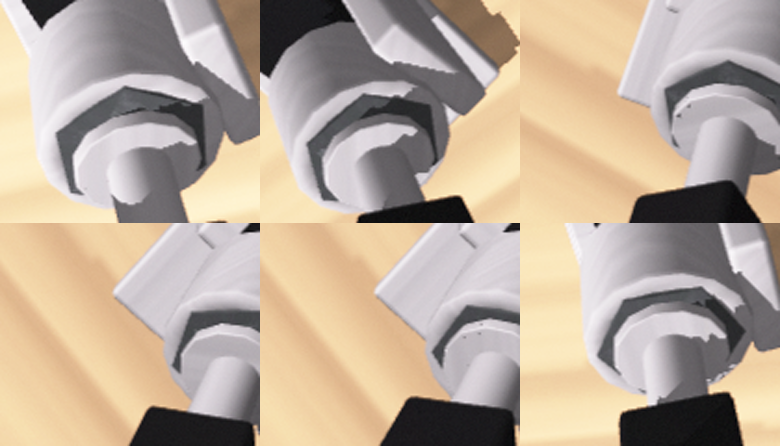

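Request:
{"method": "move_arm", "body": {
  "increments": [0, 0, 0, 0.0236, 0.36, 0, 0, 0, 0.0472, 0.36, 0, 0, 0, 0.0472, 0.36]
}}

```text
time_s: 29.45
ee_pos: [565.5, -93.9, 117.0]
tool_rot: [[0.956, -0.292, 0.0], [-0.292, -0.956, 0.003], [-0.001, -0.003, -1.0]]
contact_force: [-1.2, 4.7, 6.8]
opening: 0.317
```

```bash
python3 - <<'E'
from ang import *
sent([0,0,0,.0472]); print(cur())
c=snap('wrist','w29'); s=r.state(); print(s['time_s'],s['ee_pos'],s['tool_rot'][:,0],s['opening'],s['contact_force'],s['ft_torque'])
print(fa('w29'))
cv2.imwrite('pics/m32.png',np.hstack([cv2.resize(load(f)['pixels'][170:290,230:370],(390,334),interpolation=2) for f in ['w29','w22']]))
E
```

```text
(array([565.36, -95.65, 116.04]), -17.112000000000013)
29.5 [565.51 -93.97 116.98] [ 0.96 -0.29 -0.  ] 0.32183802686324897 [-2.43  5.32  6.21] [1.21 0.18 0.23]
(0.894, -23, 12.2, 2999)
```

View pics/m32.png

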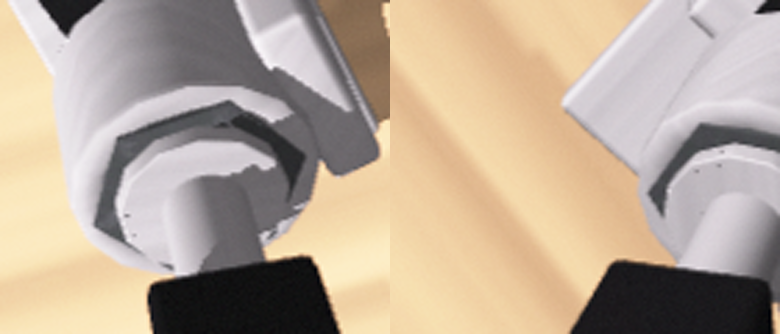

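```bash
python3 - <<'E'
from ang import *
s=390/140; c0=np.array([-.8,-.5])
for f,p in [('w29',[(117,138),(233,103),(95,222),(303,157)]),('w22',[(312,123),(270,215)])]:
    q=plateang(f,p,s,230,170); print(f,np.degrees(np.arctan2(*(q-c0).T[::-1]))%60, np.hypot(*(q-c0).T))
s=260/140
for f,p in [('w17',[(125,87),(57,130),(203,105),(75,192)]),('w18',[(118,93),(47,147),(176,107)]),('w19',[(178,62),(148,88)]),('w24',[(100,68),(25,82+0),(152,97)])]:
    if f in('w24',): p=[(621-520,288-223),(600-520,355-223),(702-520,288-223),(745-520,335-223)]
    q=plateang(f,p,s,230,170); print(f,np.degrees(np.arctan2(*(q-c0).T[::-1]))%60, np.hypot(*(q-c0).T))
E
```

```text
w29 [17.71 16.15 15.39 16.83] [18.37 17.85 17.88 17.59]
w22 [ 6.8  24.84] [18.31 16.21]
w17 [42.45 38.51 42.35 44.71] [18.22 18.51 18.22 17.67]
w18 [12.49 26.43 17.83] [17.42 18.03 18.68]
w19 [43.98 19.74] [19.15 17.68]
w24 [15.75 20.57 21.06 15.97] [21.58 17.54 18.   18.14]
```

Request:
{"method": "move_arm", "body": {
  "increments": [0, 0, 0, 0.0139, 0.36, 0, 0, 0, 0.0278, 0.36, 0, 0, 0, 0.0278, 0.36]
}}

```text
time_s: 29.8
ee_pos: [565.5, -92.2, 117.8]
tool_rot: [[0.892, -0.453, 0.0], [-0.453, -0.892, 0.006], [-0.003, -0.005, -1.0]]
contact_force: [-4.6, 11.1, 12.1]
opening: 0.319
```

```bash
python3 - <<'E'
from ang import *
sent([0,0,0,.0278]); print(cur())
c=snap('wrist','w30'); s=r.state(); print(s['time_s'],s['ee_pos'],s['tool_rot'][:,0],s['opening'],s['contact_force'],s['ft_torque'])
print(fa('w30'))
cv2.imwrite('pics/m33.png',cv2.resize(c['pixels'][170:290,230:370],(780,668),interpolation=2))
E
```

```text
(array([565.36, -95.65, 116.04]), -27.12000000000001)
29.85 [565.51 -92.19 117.81] [ 0.89 -0.45 -0.  ] 0.31872921227702594 [-3.48 10.39 12.62] [2.47 0.42 0.57]
(0.908, -33, 11.9, 2745)
```

View pics/m33.png

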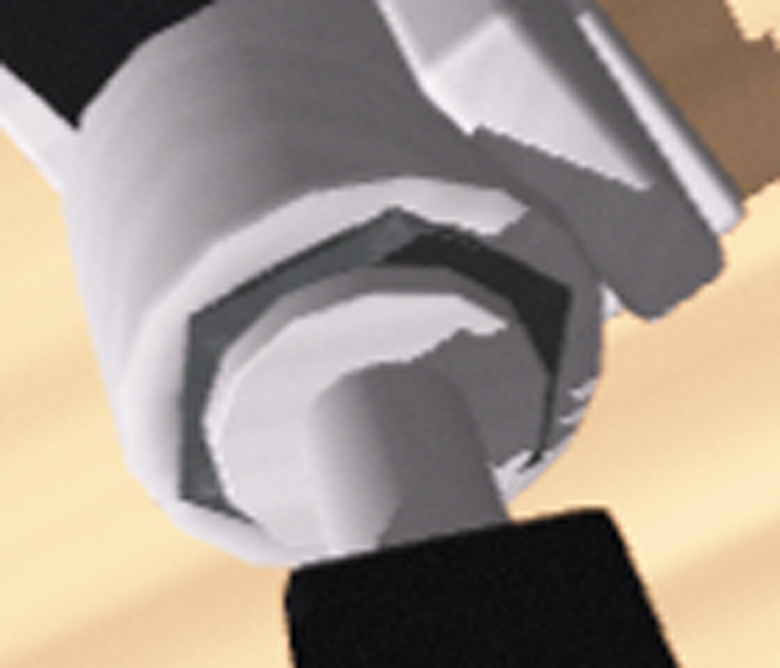

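```bash
python3 - <<'E'
from ang import *
c0=np.array([-.8,-.5])
q=plateang('w30',[(395,210),(190,318),(572,290),(182,497)],780/140,230,170); print(np.degrees(np.arctan2(*(q-c0).T[::-1]))%60, np.hypot(*(q-c0).T))
E
```

```text
[18.3  17.62 16.95 18.05] [17.95 18.25 18.08 18.26]
```

```bash
python3 - <<'E'
from p import *
go([565.36,-95.65,117],-2.6)
go([568,-94.9,101],-2.6)
E
```

```text
ROW [-0.0, -0.0, -0.0024, -0.0681] dist 0.96
cmd (array([565.3604511 , -95.65320886, 117.        ]), -2.6040000000000134)
ROW [0.0065, -0.0022, 0.04, -0.0] dist 16.233742636865966
cmd (array([567.99774715, -94.89224264, 101.        ]), -2.6040000000000134)
```

Request:
{"method": "move_arm", "body": {
  "increments": [0, 0, -0.0024, 0, -0.2, 0, 0, -0.0024, 0, -0.2, 0, 0, -0.0024, -0.0236, -0.2, 0, 0, -0.0024, -0.0472, -0.2, 0, 0, -0.0024, -0.0681, -0.2]
}}

```text
time_s: 30.35
ee_pos: [565.0, -96.0, 116.4]
tool_rot: [[0.999, -0.038, -0.001], [-0.038, -0.999, -0.0], [-0.001, 0.0, -1.0]]
contact_force: [-0.4, -0.9, 0.2]
opening: 0.6
```

Request:
{"method": "move_arm", "body": {
  "increments": [0.0065, -0.0022, 0.02, 0, -0.2, 0.0065, -0.0022, 0.04, 0, -0.2, 0.0065, -0.0022, 0.04, 0, -0.2]
}}

```text
time_s: 30.65
ee_pos: [566.4, -94.7, 98.6]
tool_rot: [[0.999, -0.047, -0.004], [-0.047, -0.999, 0.001], [-0.004, -0.001, -1.0]]
contact_force: [-0.0, -0.5, 0.1]
opening: 0.597
```

```bash
python3 - <<'E'
from ang import *
c=snap('wrist','w31'); s=r.state(); print(s['time_s'],s['ee_pos'],s['tool_rot'][:,0],s['opening'],s['contact_force'],s['ft_torque'])
print(fa('w31'))
cv2.imwrite('pics/m34.png',cv2.resize(c['pixels'][160:360,200:440],(780,650),interpolation=2))
E
```

```text
30.7 [566.82 -94.74  99.35] [ 1.   -0.05 -0.  ] 0.6029257958667977 [ 0.05 -0.57  0.33] [ 0.   -0.   -0.04]
(0.899, -33, 11.8, 3776)
```

View pics/m34.png

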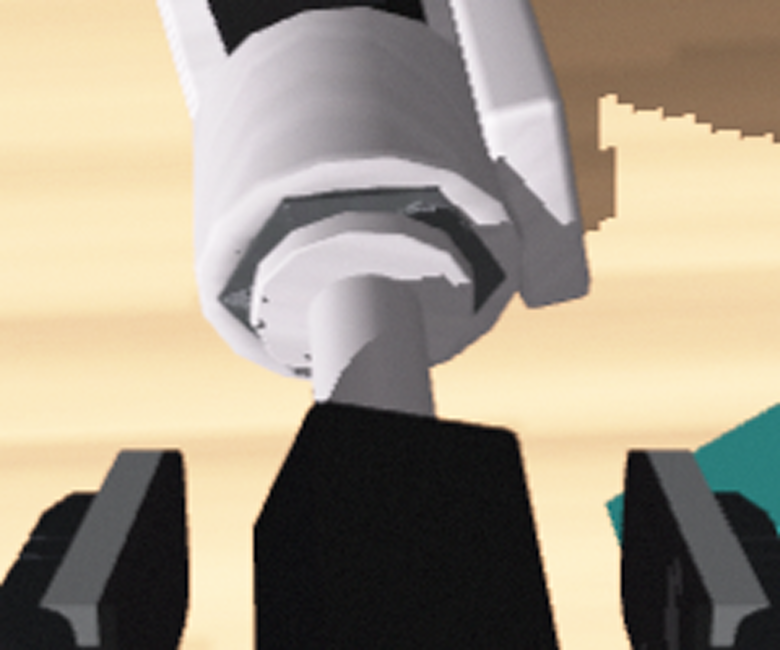

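Request:
{"method": "move_arm", "body": {
  "increments": [0, 0, 0, 0, 0.2, 0, 0, 0, 0, 0.4, 0, 0, 0, 0, 1, 0, 0, 0, 0, 1, 0, 0, 0, 0, 1],
  "newtons": 20
}}

```text
time_s: 31.2
ee_pos: [567.5, -94.2, 100.8]
tool_rot: [[0.999, -0.045, -0.001], [-0.045, -0.999, 0.001], [-0.001, -0.001, -1.0]]
contact_force: [-1.1, 4.1, -1.4]
opening: 0.353
```

```bash
python3 - <<'E'
from ang import *
c=snap('wrist','w32'); s=r.state(); print(s['time_s'],s['ee_pos'],s['tool_rot'][:,0],s['opening'],s['contact_force'],s['ft_torque'])
print(fa('w32'))
cv2.imwrite('pics/m35.png',cv2.resize(c['pixels'][160:360,200:440],(780,650),interpolation=2))
E
```

```text
31.25 [567.52 -94.28 100.74] [ 1.   -0.05 -0.  ] 0.3496108571526334 [-0.69  4.58 -0.97] [0.93 0.29 0.1 ]
(0.885, -30, 11.5, 3816)
```

View pics/m35.png

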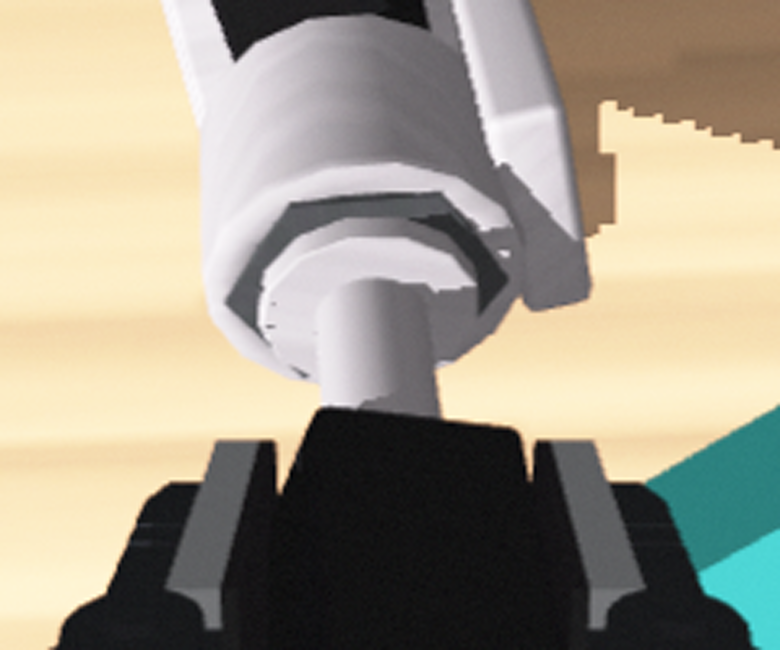

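Request:
{"method": "move_arm", "body": {
  "increments": [0, 0, 0, 0, 1, 0, 0, 0, 0, 1],
  "newtons": 20
}}

```text
time_s: 31.45
ee_pos: [567.6, -94.4, 100.8]
tool_rot: [[0.999, -0.045, -0.001], [-0.045, -0.999, 0.001], [-0.001, -0.001, -1.0]]
contact_force: [-1.5, 5.3, -1.0]
opening: 0.354
```

```bash
python3 - <<'E'
from ang import *
c=snap('wrist','w33'); s=r.state(); print(s['time_s'],s['ee_pos'],s['tool_rot'][:,0],s['opening'],s['contact_force'],s['ft_torque'])
print(fa('w33'))
cv2.imwrite('pics/m36.png',cv2.resize(c['pixels'][160:360,200:440],(780,650),interpolation=2))
E
```

```text
31.5 [567.55 -94.36 100.78] [ 1.   -0.05 -0.  ] 0.355623814564564 [-1.99  5.55 -0.93] [1.01 0.33 0.19]
(0.891, -30, 11.6, 3802)
```

View pics/m36.png

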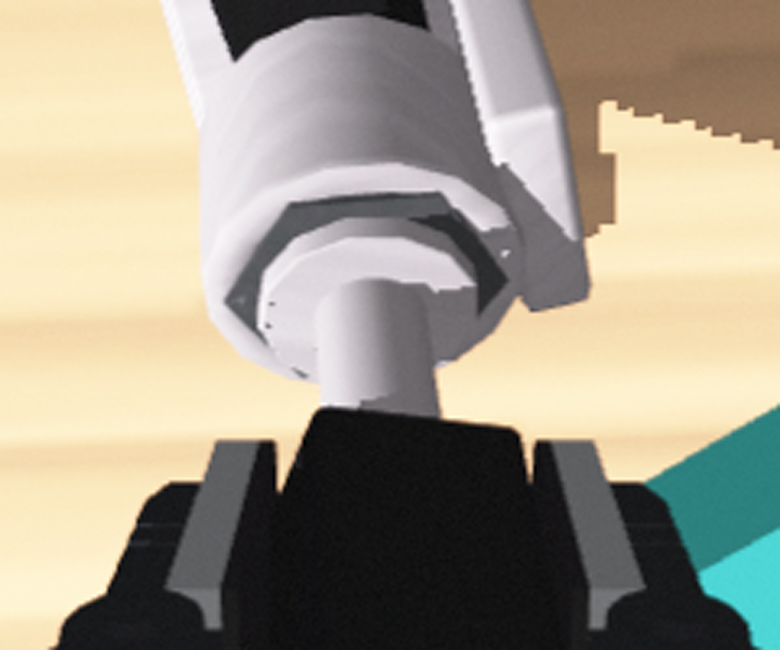

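Request:
{"method": "move_arm", "body": {
  "increments": [0, 0, -0.001, -0.0167, 1, 0, 0, -0.001, -0.0333, 1, 0, 0, -0.001, -0.05, 1, 0, 0, -0.001, -0.05, 1]
}}

```text
time_s: 31.9
ee_pos: [569.3, -96.3, 102.1]
tool_rot: [[0.964, 0.266, 0.003], [0.266, -0.964, -0.002], [0.002, 0.003, -1.0]]
contact_force: [1.5, -1.8, -1.1]
opening: 0.275
```

```bash
python3 - <<'E'
from ang import *
sent([0,0,-.001,-.05]); print(cur())
c=snap('wrist','w34'); s=r.state(); print(s['time_s'],s['ee_pos'],s['tool_rot'][:,0],s['opening'],s['contact_force'],s['ft_torque'])
print(fa('w34'))
cv2.imwrite('pics/m37.png',cv2.resize(c['pixels'][160:360,200:440],(780,650),interpolation=2))
E
```

```text
(array([568.  , -94.89, 101.4 ]), 15.395999999999987)
31.95 [569.27 -96.19 102.09] [0.96 0.26 0.  ] 0.27443570534056205 [ 1.46 -1.65 -1.68] [-0.38 -0.35 -0.06]
(0.85, 3, 12.4, 4065)
```

View pics/m37.png

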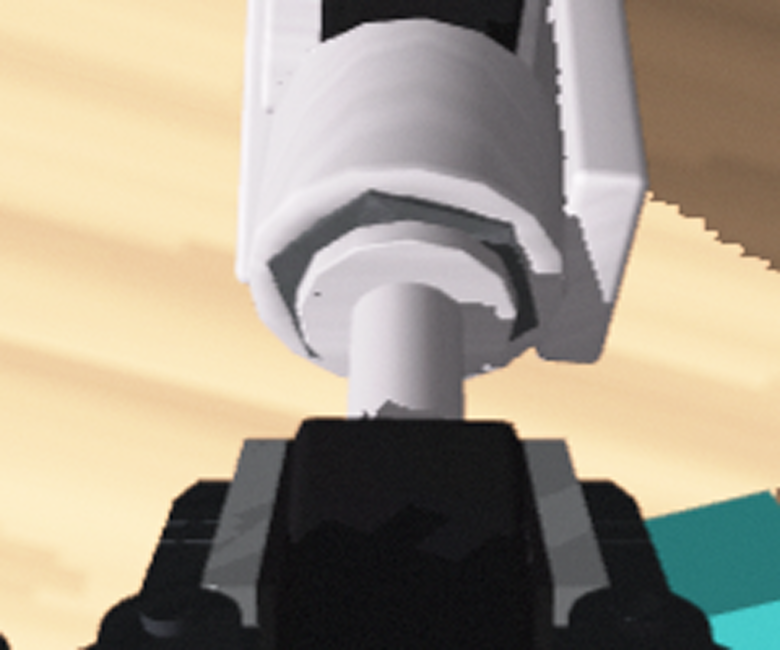

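```bash
python3 - <<'E'
from ang import *
c0=np.array([-.8,-.5])
for f,p in [('w34',[(370,190),(270,262),(512,230),(538,322)]),('w33',[(290,203),(440,193),(226,298),(508,282)]),('w31',[(287,198),(437,188),(220,297),(504,280)])]:
    q=plateang(f,p,3.25,200,160); print(f,np.degrees(np.arctan2(*(q-c0).T[::-1]))%60, np.hypot(*(q-c0).T))
E
```

```text
w34 [16.59 16.09 16.14 18.52] [18.57 17.89 17.76 18.14]
w33 [16.75 18.2  14.97 15.72] [18.48 18.21 17.98 18.25]
w31 [15.94 18.06 16.28 14.64] [18.32 18.19 18.   18.  ]
```

Request:
{"method": "move_arm", "body": {
  "increments": [0, 0, 0, 0, 1, -0.0062, -0.0004, -0.0108, 0, 1, -0.0125, -0.0009, -0.0216, 0, 1, -0.0187, -0.0013, -0.0325, 0, 1, -0.0249, -0.0017, -0.0433, 0, 1, -0.0312, -0.0022, -0.0541, 0, 1, -0.0374, -0.0026, -0.065, 0, 1, -0.0436, -0.003, -0.0758, 0, 1, -0.0499, -0.0035, -0.0866, 0, 1],
  "newtons": 60
}}

```text
time_s: 32.85
ee_pos: [547.8, -98.6, 136.2]
tool_rot: [[0.964, 0.266, -0.001], [0.266, -0.964, 0.0], [-0.001, -0.0, -1.0]]
contact_force: [0.1, 0.3, -1.4]
opening: 0.275
```

```bash
python3 - <<'E'
from ang import *
sent([-.0499,-.0035,-.0866,0]); print(cur())
c=snap('wrist','w35'); s=r.state(); print(s['time_s'],s['ee_pos'],s['tool_rot'][:,0],s['opening'],s['contact_force'],s['ft_torque'])
cv2.imwrite('pics/m38.png',cv2.resize(c['pixels'][80:380,200:440],(600,750)[::1],interpolation=2)[:600])
E
```

```text
(array([548.38, -98.84, 136.04]), 15.395999999999987)
32.9 [548.05 -98.83 137.05] [0.96 0.27 0.  ] 0.2730759878331676 [-0.59  0.35 -1.57] [-0.01  0.01  0.05]
```

View pics/m38.png

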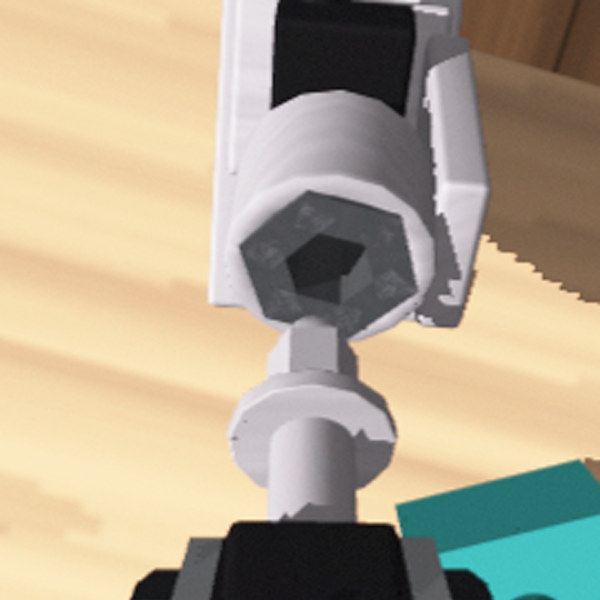

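```bash
python3 - <<'E'
from ang import *
q=plateang('w35',[(310,190),(412,222),(238,247),(418,290),(262,322)],2.5,200,80); print(q); c0=(q[1]+q[4])/2; print(c0)
for cc in (c0,np.array([-.8,-.5])): print(np.degrees(np.arctan2(*(q-cc).T[::-1]))%60, np.hypot(*(q-cc).T))
T,c=ang('w35',0)
for v in range(210,290,5): print(v,T[v,322:330:3].round(1).tolist())
cv2.imwrite('pics/c35.png',cv2.resize(c['pixels'][145:225,285:385],None,fx=7,fy=7,interpolation=2))
E
```

```text
[[ 17.01   4.37]
 [ 11.64 -14.96]
 [  3.01  17.33]
 [ -4.37 -18.31]
 [-15.63  12.24]]
[-1.99 -1.36]
[16.78 15.07 15.02 22.02 15.07] [19.84 19.25 19.35 17.12 19.25]
[15.3  10.71 17.95 18.67 19.33] [18.46 19.07 18.23 18.17 19.55]
210 [[36.7, -0.8, 29.7], [36.6, 0.5, 30.4], [36.6, 1.8, 30.2]]
215 [[34.8, -0.8, 28.3], [35.2, 0.5, 26.5], [35.3, 1.8, 26.1]]
220 [[33.5, -0.8, 24.5], [33.1, 0.5, 26.2], [33.3, 1.8, 25.4]]
225 [[32.1, -0.8, 21.2], [31.9, 0.5, 21.9], [31.9, 1.7, 22.1]]
230 [[33.0, -0.7, 9.2], [32.8, 0.5, 10.1], [33.1, 1.6, 8.9]]
235 [[31.0, -0.7, 9.1], [31.6, 0.5, 7.2], [31.4, 1.6, 7.9]]
240 [[28.9, -0.7, 9.6], [29.1, 0.5, 9.0], [28.6, 1.7, 10.7]]
245 [[26.7, -0.7, 10.0], [26.4, 0.5, 11.2], [26.7, 1.7, 10.3]]
250 [[24.9, -0.7, 9.1], [25.2, 0.5, 8.1], [24.9, 1.7, 9.3]]
255 [[23.5, -0.7, 7.3], [23.9, 0.5, 6.1], [23.4, 1.6, 7.4]]
260 [[22.2, -0.7, 5.0], [22.6, 0.5, 3.8], [22.3, 1.6, 4.8]]
265 [[21.3, -0.7, 1.6], [20.9, 0.5, 2.7], [21.3, 1.6, 1.8]]
270 [[19.8, -0.7, 0.2], [20.1, 0.5, -0.6], [20.4, 1.6, -1.2]]
275 [[18.7, -0.6, -2.1], [18.6, 0.5, -1.9], [18.9, 1.6, -2.5]]
280 [[17.5, -0.6, -4.1], [17.6, 0.5, -4.3], [17.5, 1.6, -4.1]]
285 [[16.2, -0.6, -5.8], [16.0, 0.5, -5.2], [16.2, 1.6, -5.7]]
```

View pics/c35.png

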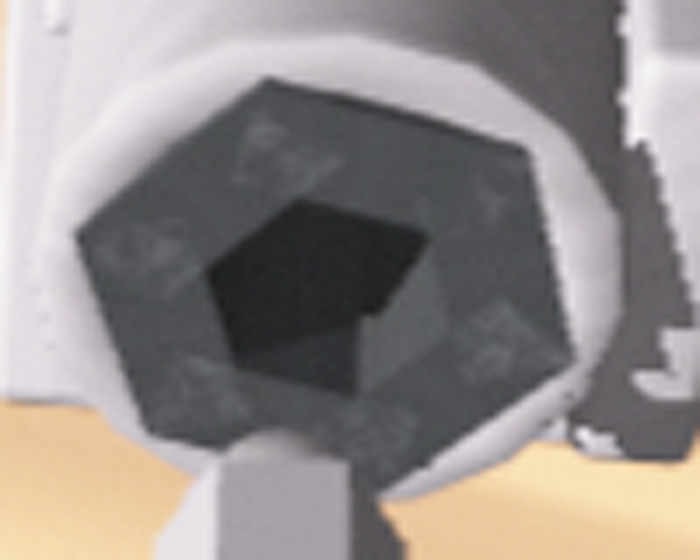

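```bash
python3 - <<'E'
from ang import *
q=plateang('w35',[(268,78),(528,150),(575,362),(75,235),(152,432)],7,285,145)
c0=(q[3]+q[2])/2
for cc in (c0,(q[1]+q[4])/2,np.array([-.8,-.5])): print(cc,np.degrees(np.arctan2(*(q-cc).T[::-1]))%60, np.hypot(*(q-cc).T))
e=q[1]-q[0]; print(np.degrees(np.arctan2(e[1],e[0]))%60); e=q[4]-q[3]; print(np.degrees(np.arctan2(e[1],e[0]))%60); e=q[2]-q[1]; print(np.degrees(np.arctan2(e[1],e[0]))%60); e=q[3]-q[0]; print(np.degrees(np.arctan2(e[1],e[0]))%60)
# start image corners w2 via c3 crop (4.2, 280,170)
q=plateang('w2',[(220,157),(317,212),(316,330),(212,382),(112,322),(118,210)],4.2,280,170)
cc=q.mean(0); print('start',cc,np.degrees(np.arctan2(*(q-cc).T[::-1]))%60, np.hypot(*(q-cc).T))
E
```

```text
[-0.83 -0.63] [16.7  18.26 17.29 17.29 18.09] [18.51 18.24 18.16 18.16 17.86]
[-0.67 -0.74] [17.16 18.18 16.74 17.85 18.18] [18.39 18.05 18.09 18.23 18.05]
[-0.8 -0.5] [16.34 17.9  17.3  17.29 18.47] [18.45 18.3  18.29 18.03 17.8 ]
16.717736361230635
18.50301563685477
17.572321100281698
17.93726431840807
start [0.01 0.31] [55.36 57.15 54.71 55.66 55.77 55.87] [18.12 18.2  18.3  18.04 18.16 17.98]
```

```bash
python3 - <<'E'
from p import *
h=np.array([422.3,-269.9]); y=-23.3; X=axes(y)[:2,0]
go([*(h-34*X),135],y)
b=cur()
for x,z in [(-34,100),(-34,88),(-28,72),(-27,68),(-21.4,70.9),(-16.1,73.2),(-10.5,75),(-4.8,76.3),(1,77),(6.9,77.3),(10.5,77.3),(13,77.3),(0,77.3),(0,64)]:
    print(x,z,inc([*(h+x*X),z],y,b))
E
```

```text
ROW [-0.4838, 0.2755, 0.0026, 0.1075] dist 222.69960035886908
cmd (array([ 391.06388554, -256.46439066,  135.        ]), -23.304000000000016)
-34 100 [0.0, -0.0, 0.0875, -0.0]
-34 88 [0.0, -0.0, 0.1175, -0.0]
-28 72 [0.015, -0.0, 0.1575, -0.0]
-27 68 [0.0175, -0.0, 0.1675, -0.0]
-21.4 70.9 [0.0315, -0.0, 0.1603, -0.0]
-16.1 73.2 [0.0448, -0.0, 0.1545, -0.0]
-10.5 75 [0.0588, -0.0, 0.15, -0.0]
-4.8 76.3 [0.073, -0.0, 0.1468, -0.0]
1 77 [0.0875, -0.0, 0.145, -0.0]
6.9 77.3 [0.1023, -0.0, 0.1443, -0.0]
10.5 77.3 [0.1113, -0.0, 0.1443, -0.0]
13 77.3 [0.1175, -0.0, 0.1443, -0.0]
0 77.3 [0.085, -0.0, 0.1443, -0.0]
0 64 [0.085, -0.0, 0.1775, -0.0]
```

Request:
{"method": "move_arm", "body": {
  "increments": [-0.05, 0.02, -0.07, 0, 1, -0.15, 0.08, -0.07, 0.0236, 1, -0.4838, 0.2755, -0.05, 0.0472, 1, -0.4838, 0.2755, -0.05, 0.0708, 1, -0.4838, 0.2755, -0.03, 0.0944, 1, -0.4838, 0.2755, 0.0026, 0.1075, 1, -0.4838, 0.2755, 0.0026, 0.1075, 1, -0.4838, 0.2755, 0.0026, 0.1075, 1, -0.4838, 0.2755, 0.0026, 0.1075, 1]
}}

```text
time_s: 33.8
ee_pos: [392.2, -256.2, 135.8]
tool_rot: [[0.919, -0.393, 0.001], [-0.393, -0.919, -0.0], [0.001, -0.0, -1.0]]
contact_force: [0.8, 0.0, -1.0]
opening: 0.272
```

```bash
python3 - <<'E'
from ang import *
c=snap('wrist','w36'); s=r.state(); print(s['time_s'],s['ee_pos'],s['tool_rot'][:,0],s['opening'],s['contact_force'],s['ft_torque'])
T,c=ang('w36',0)
for v in range(210,290,10): print(v,T[v,322:330:3].round(1).tolist())
cv2.imwrite('pics/m39.png',cv2.resize(c['pixels'][100:340,200:440],(600,600),interpolation=2))
E
```

```text
33.85 [ 392.34 -256.12  135.84] [ 0.92 -0.39  0.  ] 0.2764731781238751 [-0.39  0.12 -1.67] [ 0.05  0.04 -0.02]
210 [[36.8, -0.8, 29.3], [36.7, 0.5, 29.8], [36.6, 1.8, 30.4]]
220 [[33.6, -0.8, 24.1], [33.8, 0.5, 23.0], [33.9, 1.8, 22.8]]
230 [[32.9, -0.7, 9.5], [33.5, 0.5, 7.3], [33.2, 1.6, 8.5]]
240 [[29.3, -0.7, 8.0], [29.2, 0.5, 8.3], [29.0, 1.7, 8.9]]
250 [[25.1, -0.7, 8.4], [25.1, 0.5, 8.3], [24.8, 1.7, 9.2]]
260 [[22.5, -0.7, 3.7], [22.6, 0.5, 3.5], [22.6, 1.6, 3.6]]
270 [[20.0, -0.7, -0.6], [19.9, 0.5, -0.3], [20.0, 1.6, -0.7]]
280 [[17.5, -0.6, -4.5], [17.6, 0.5, -4.8], [17.5, 1.6, -4.5]]
```

View pics/m39.png

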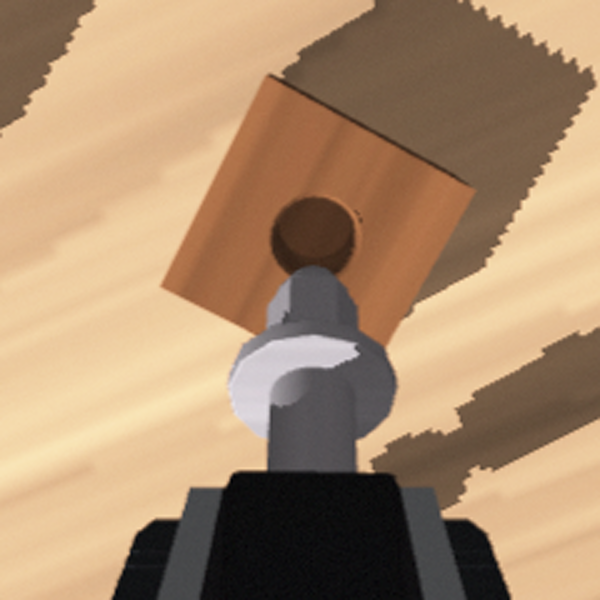

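Request:
{"method": "move_arm", "body": {
  "increments": [0, 0, 0.0875, 0, 1, 0, 0, 0.1175, 0, 1, 0.015, 0, 0.1575, 0, 1, 0.0175, 0, 0.1675, 0, 1, 0.0315, 0, 0.1603, 0, 1, 0.0448, 0, 0.1545, 0, 1, 0.0588, 0, 0.15, 0, 1, 0.073, 0, 0.1468, 0, 1, 0.0875, 0, 0.145, 0, 1, 0.0875, 0, 0.145, 0, 1],
  "newtons": 20
}}

```text
time_s: 34.85
ee_pos: [420.3, -268.6, 76.5]
tool_rot: [[0.919, -0.394, -0.008], [-0.394, -0.919, 0.004], [-0.009, -0.001, -1.0]]
contact_force: [-8.3, 2.9, -0.6]
opening: 0.271
```

```bash
python3 - <<'E'
from ang import *
sent([.0875,0,.145,0]); print(cur())
c=snap('wrist','w37'); s=r.state(); print(s['time_s'],s['ee_pos'],s['tool_rot'][:,0],s['opening'],s['contact_force'],s['ft_torque'])
d=snap('scene','s37')
a=cv2.resize(c['pixels'][170:350,240:400],(400,450),interpolation=2); b=cv2.resize(d['pixels'][200:335,110:230],(400,450),interpolation=2)
cv2.imwrite('pics/m40.png',np.hstack([a,b]))
E
```

```text
(array([ 423.21, -270.31,   77.  ]), -23.304000000000016)
34.9 [ 420.28 -268.58   76.54] [ 0.92 -0.39 -0.01] 0.2700752523938152 [-6.95  2.02 -0.58] [0.44 1.5  0.02]
```

View pics/m40.png

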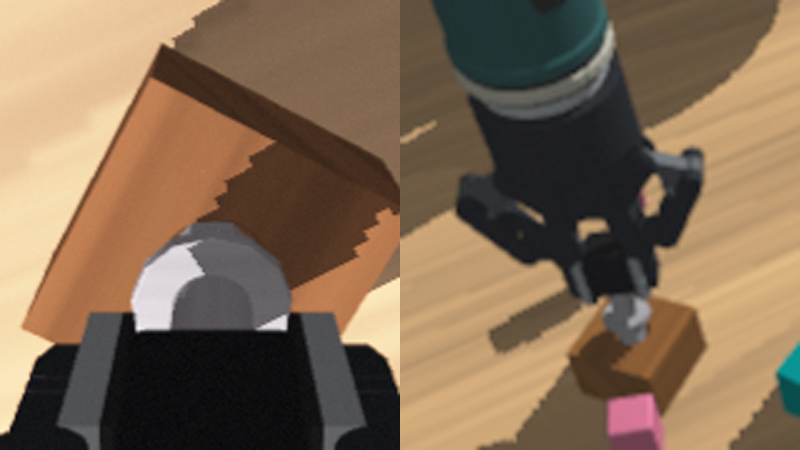

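Request:
{"method": "move_arm", "body": {
  "increments": [0.0148, 0, -0.0008, 0, 1, 0.0237, 0, -0.0008, 0, 1, 0.0295, 0, -0.0008, 0, 1, 0.0295, 0, -0.0008, 0, 1, -0.0025, 0, 0.0, 0, 1, -0.0025, 0, 0.012, 0, 1, -0.0025, 0, 0.024, 0, 1, -0.0025, 0, 0.034, 0, 1, -0.0025, 0, 0.034, 0, 1]
}}

```text
time_s: 35.85
ee_pos: [423.3, -270.6, 63.4]
tool_rot: [[0.918, -0.396, 0.002], [-0.396, -0.918, -0.001], [0.002, 0.0, -1.0]]
contact_force: [4.1, -2.9, -3.6]
opening: 0.274
```

```bash
python3 - <<'E'
from ang import *
sent([-.0025,0,.034,0]); print(cur())
c=snap('wrist','w38'); s=r.state(); print(s['time_s'],s['ee_pos'],s['opening'],s['contact_force'],s['ft_torque'])
d=snap('scene','s38')
a=cv2.resize(c['pixels'][170:350,240:400],(400,450),interpolation=2); b=cv2.resize(d['pixels'][200:335,110:230],(400,450),interpolation=2)
cv2.imwrite('pics/m41.png',np.hstack([a,b]))
E
```

```text
(array([ 422.29, -269.92,   63.4 ]), -23.304000000000016)
35.9 [ 423.35 -270.58   63.45] 0.27079955251069066 [ 4.25 -2.88 -3.45] [-0.55 -0.89  0.02]
```

View pics/m41.png

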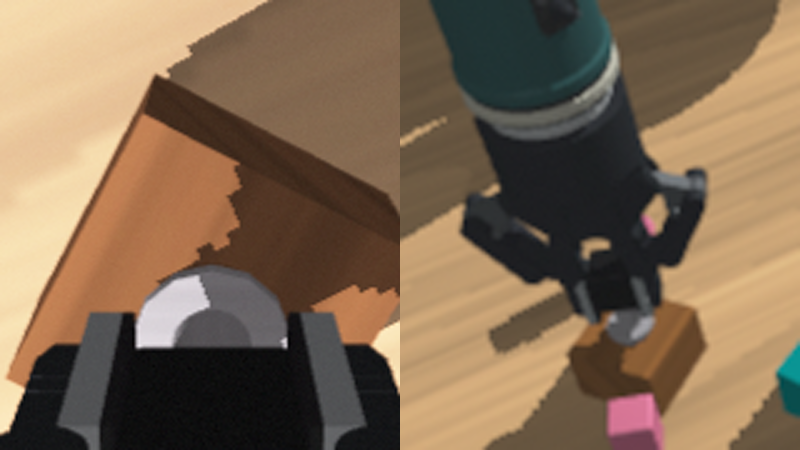

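Request:
{"method": "move_arm", "body": {
  "increments": [0, 0, 0, 0, -1, 0, 0, 0, 0, -1, 0, 0, 0, 0, -1, 0, 0, 0, 0, -1, 0, 0, -0.1, 0, -1, 0, 0, -0.2, 0, -1, 0, 0, -0.25, 0, -1, 0, 0, -0.25, 0, -1]
}}

```text
time_s: 36.75
ee_pos: [424.6, -271.5, 167.6]
tool_rot: [[0.918, -0.396, 0.006], [-0.396, -0.918, -0.004], [0.007, 0.002, -1.0]]
contact_force: [0.2, -1.2, 0.5]
opening: 1.005
```

```bash
python3 - <<'E'
from ang import *
sent([0,0,-.25,0]); print(cur())
c=snap('wrist','w39'); s=r.state(); print(s['time_s'],s['ee_pos'],s['opening'],s['contact_force'],s['ft_torque'])
d=snap('scene','s39')
D=c['depth']; vv,uu=np.mgrid[0:480,0:640]
W=(np.stack([(uu-c['cx'])/c['fx']*D,(vv-c['cy'])/c['fy']*D,D],-1)-c['t'])@c['R']
g=cv2.cvtColor(c['pixels'],cv2.COLOR_BGR2GRAY)
box=(np.hypot(W[...,0]-422,W[...,1]-270*-1-540*0+0)<1e9)
rr=np.hypot(W[...,0]-422.3,W[...,1]+269.9)
m=(rr<20)&(W[...,2]>92)&(W[...,2]<110)&(g<70)
X=W[m]; P=np.c_[X[:,:2]-[422,-270],np.ones(len(X))]; co=np.linalg.lstsq(P,X[:,2],rcond=None)[0]; print('top',m.sum(),co,np.median(X[:,2]),cv2.minAreaRect(X[:,:2].astype(np.float32)))
m=(rr<15)&(W[...,2]>35)&(W[...,2]<55)&(g>80); print('flange',m.sum(),np.percentile(W[m][:,2],[20,50,80]))
m=(rr>20)&(rr<27)&(W[...,2]>35)&(W[...,2]<50); print('block',m.sum(),np.median(W[m][:,2]))
a=cv2.resize(c['pixels'][170:350,240:400],(400,450),interpolation=2); b=cv2.resize(d['pixels'][200:335,110:230],(400,450),interpolation=2)
cv2.imwrite('pics/m42.png',np.hstack([a,b]))
E
```

```text
(array([ 422.29, -269.92,  163.4 ]), -23.304000000000016)
36.8 [ 423.27 -270.64  165.19] 1.0039598646751453 [ 0.53 -0.86 -0.78] [ 0.02  0.04 -0.02]
top 1790 [-0.07  0.03 99.17] 99.51358592904134 ((420.05596923828125, -269.2916564941406), (23.48012924194336, 23.86467742919922), 67.28890228271484)
flange 395 [39.6  42.76 43.88]
block 1597 39.68359462620178
```

View pics/m42.png

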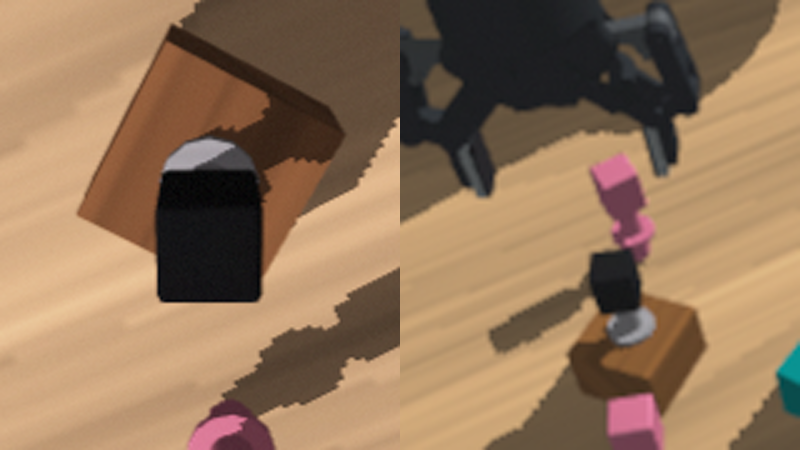

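```bash
python3 - <<'E'
from ang import *
c=snap('wrist','w40'); 
for f in ('w3','w40'):
    c=load(f)
    D=c['depth']; vv,uu=np.mgrid[0:480,0:640]
    W=(np.stack([(uu-c['cx'])/c['fx']*D,(vv-c['cy'])/c['fy']*D,D],-1)-c['t'])@c['R']
    g=cv2.cvtColor(c['pixels'],cv2.COLOR_BGR2GRAY); rr=np.hypot(W[...,0]-422.3,W[...,1]+269.9)
    m=(rr<20)&(W[...,2]>95)&(W[...,2]<105)&(g<70); X=W[m]; P=np.c_[X[:,:2]-[422,-270],np.ones(len(X))]
    print(f,m.sum(),np.linalg.lstsq(P,X[:,2],rcond=None)[0],np.median(X[:,2]),X.mean(0))
    m=(rr<15)&(W[...,2]>41.5)&(W[...,2]<50)&(g>80); print('flange',m.sum(),np.median(W[m][:,2]))
A=cv2.resize(load('scene0')['pixels'][285:390,270:375],(390,390),interpolation=2);B=cv2.resize(load('s39')['pixels'][285:390,270:375],(390,390),interpolation=2)
cv2.imwrite('pics/m43.png',np.hstack([A,B]))
E
```

```text
w3 2059 [-0.03  0.01 99.48] 99.58201320615188 [ 422.89 -270.65   99.44]
flange 252 43.6436425100903
w40 1807 [-0.03  0.01 99.37] 99.53061553506895 [ 420.8  -269.69   99.42]
flange 226 43.51315873915655
```

View pics/m43.png

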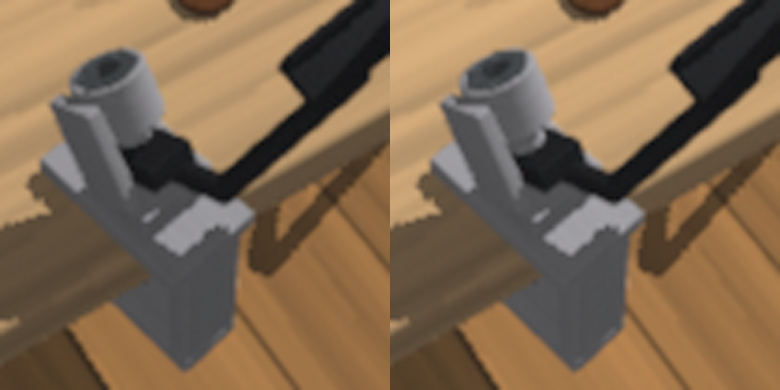

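```bash
python3 - <<'E'
from ang import *
A=cv2.resize(load('scene0')['pixels'][290:345,280:335],(390,390),interpolation=2);B=cv2.resize(load('s39')['pixels'][290:345,280:335],(390,390),interpolation=2)
cv2.imwrite('pics/m44.png',np.hstack([A,B]))
E
```

```text
(no output)
```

View pics/m44.png

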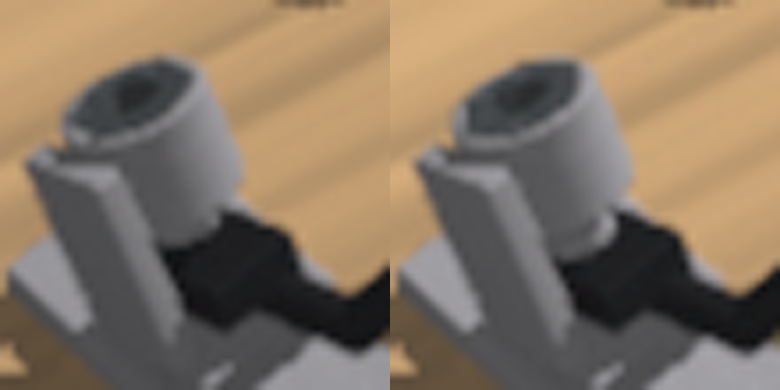

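```bash
python3 - <<'E'
from rig import r
print(r.state()['time_s'],r.state()['contact_force']); print(r.job_done())
E
```

```text
36.9 [-0.3480463   0.22929755 -0.4899204 ]
the job is handed in; nothing more can be done
None
```

The screw is turned to what I judge to be its stop, and the hex key is back upright and fully home in its wooden block. I handed in at 36.9 s of the 62 s allowed, with the gripper open and clear above the key.

**How it was done:** The tool cannot tilt, so I tipped the key about 30° in the jaws by levering it in its block hole. I pushed it into the socket until the flange sat on the mouth. I then turned the screw in strokes, using the jaws as a loose spanner, before pulling the key out and straightening it back into the block. The first grasp had the hex turned the wrong way, so I put the key back and regripped it 90° round.

**Last checks:**
- **Screw angle:** the hex on the screw face stopped at 4.41 rad, against the 4.4 stop. It stayed there while the key was pressed further with about 0.6 N m.
- **Clamp pad:** in the final scene picture the steel pad has come down onto the stand's foot.
- **Key:** the head top is at 99.5 mm with the same tilt reading as at the start, and the flange is on the block.

**Less certain:**
- **Screw angle reading:** the hex only shows the angle to within multiples of 60°, so "at the stop" also rests on counting the strokes and on the hex no longer moving. The key seems to have slipped one hex step at the stop, at least once.
- **First turn:** with a full grip it tilted the key about 12° in the socket, at roughly 25–30 N of side force, so I let go and switched to the loose-spanner strokes.
- **Bowl, bell, torch and shoehorn:** I stayed clear of all four but did not measure them again at the end.

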